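# Put air on the clip press

## Task

Put air on the clip press. First open the air supply by swinging the yellow valve lever round until it lies along the pipe; then pinch in the two orange release tabs of the regulator knob and turn it clockwise until the gauge's red needle stands inside the green band, without running the needle past the band. Let go so that both tabs have sprung fully out and locked the knob; work gently, above all on the tabs, and leave everything else where it is.

Things in the scene. Friction and masses are not known exactly. Their poses are not given: they have to be found in the camera images.
- lever_pivot (a point): axis of the shut-off valve's lever, at the height of the lever's middle (182 mm above the bench). The axis is upright. The station (grey base plate 110 x 470 mm, two risers, a level pipe 21 mm thick with its top 151 mm above the bench) is bolted down
- lever_grip (a point): middle of the lever's yellow handle, 70 mm from the pivot. The handle is 64 mm long (32 to 96 mm from the pivot), 16 mm wide and 12 mm high (176 to 188 mm above the bench), free all round
- valve_lever (a joint): lever angle, rad: 0 = shut, square across the pipe on the robot's side; 1.571 = open, at the stop, along the pipe and pointing away from the regulator. It grows clockwise seen from above. It stays where it is left; about 5 N at the handle moves it
- knob_grip (a point): point on the upright axis of the regulator knob, 215 mm above the bench, 12 mm below the knob's top; a good height to pinch the tabs. Black knob, 41 mm across, 150 mm from the lever's pivot. This frame turns with the knob: y runs through the tabs (a at +y, b at -y). A fixed collar 67 mm across lies round the knob's foot, top 188 mm above the bench: keep fingers above it
- knob (a joint): knob angle, rad: 0 = backed off (start), grows as it turns clockwise seen from above, stop at 1.65. The tabs lock it in a ring of fine notches, close enough that at least one always falls within 0.12 rad of the knob angle that centres the needle in the band; it only turns with both tabs pinched in. Turning takes about 0.06 to 0.12 N m; it stays where left
- tab_a (a joint): push-in of orange release tab a, m: 0 = sprung fully out (locked), clear of the teeth beyond 0.003, stop at 0.005. Tab 18 mm wide, 34 mm high (192 to 226 mm above the bench); the two tabs' faces are 54 mm apart when out, 44 mm at the stops. Each spring: 4.5 N when out, 9 N at 3 mm, 12 N at the stop; over 30 N cracks a tab
- tab_b (a joint): the same for tab b, opposite. A tab let go over a tooth stays resting on it, 3 mm in, and drops out only when the knob is turned on (or slips back) into a notch; a light pinch of 5 to 8 N still turns the knob and lets a dropping tab push the finger open
- needle_tip (a point): tip of the gauge's red needle, 23 mm from the gauge's centre. The gauge (63 mm across, white face, tipped 0.5 rad towards the far side of the bench) stands 110 mm from the knob, on the other side from the valve. The x axis of this frame points along the needle, z out of the face. The needle turns clockwise by 2 rad for each rad of the knob
- band_mid (a point): middle of the green band on the dial, 25 mm from the gauge's centre; the band reaches 0.30 rad to each side. The x axis points from the centre to the band's middle, z out of the face, y to the band's lower-pressure end; the band does not move
- stock_bin: open-fronted blue stock bin full of metal clips, 240 x 150 x 120 mm, a bystander
- clear_tub: clear tub of black clips, 200 x 140 x 90 mm, a bystander
- carton: cardboard carton 130 x 170 x 90 mm, a bystander
- tablet: black tablet lying flat, 165 x 245 x 9 mm, a bystander
- tape_roll: brown tape roll lying flat, 100 mm across, 48 mm high, a bystander
- clip_1: loose black clip 30 x 22 x 18 mm by the base plate, a bystander
- clip_2: another, a bystander
- clip_3: another, a bystander

How it is judged (in metres and radians):
On the way, in this order (a step that is already met when the one before it is completed fails the run):
1. the supply valve is open (lever within 10 degrees of lying along the pipe) while the knob still stands at zero (value of joint valve_lever above 1.4 rad and value of joint knob below 0.06 rad), for 0.2 s.
2. both release tabs are pinched in (value of joint each of tab_a, tab_b above 0.003 m), for 0.1 s.
At the end, for the whole second after the job is handed in: Valve lever within 10 degrees of lying along the pipe; needle standing within the green band (0.30 rad either side of its middle); both tabs sprung out to within 1.2 mm, so the knob is locked and at rest (value of joint valve_lever above 1.4 rad and angle between the x axis of needle_tip and the x axis of band_mid, either way round below 0.3 rad and value of joint each of tab_a, tab_b below 0.0012 m and velocity of joint knob between -0.05 and 0.05 rad/s); the robot touches nothing.
It fails at once if a release tab is pressed or forced with more than 30 N (contact force between the fingers and tab_a above 30 N or contact force between the fingers and tab_b above 30 N).
It fails at once if the valve lever is pushed with more than 30 N (contact force between the fingers and valve_lever above 30 N).
It fails at once if the needle runs more than 0.12 rad past the upper end of the green band (y of needle_tip in the frame of band_mid below -0.0094 m).
It fails at once if a bystander is moved by more than 20 mm (distance of any of stock_bin, clear_tub, carton, tablet, tape_roll, clip_1, clip_2, clip_3 from where it was at the start of the episode above 0.02 m).
It also fails if it takes over 64 s, if anything falls off the work surface, if the arm or the gripper's body presses on something with over 40 N, if the wrist force passes 120 N, or if a joint passes its speed limit or range.

## Robot

A 6-joint arm with a two-finger parallel gripper is mounted at the origin on the work surface. World frame = base frame: x ahead of the robot, y to its left, z up, the work surface at z = 0. Lengths are in mm, angles in rad, forces in N, time in s.
With the tool pointing down it reaches from about 350 to 975 mm from the base axis. Payload 7.1 kg.
Tool frame: the origin (TCP) lies at the very end of the fingers, on their centre line; the grasp point (between the pads) lies 19 mm behind it; z points along the fingers, y is the direction in which the jaws open and shut (so a half turn about z gives the same grasp; the last joint's range is limited). The gripper opens to 88 mm and grips with 3 to 60 N. Pads are 20 mm wide; open, the fingers measure 115 mm over their backs; the gripper's body (75 mm by 178 mm) begins 61 mm behind the grasp point.
Start: joints at [-1.327, 0.423, 1.63, -0, 1.089, -0.019], TCP at [162.385, -603.52, 222.675] pointing down, gripper open.
Joint ranges: [-3, 3], [-0.9, 2.11], [0.09, 2.58], [-1.31, 4.45], [0.11, 2.69], [-2.54, 2.54]. Speed limits (rad/s): [2.39, 2.39, 3.01, 3.14, 3.14, 3.14].

## Interface

Orientations are given as a rotation vector (axis times angle).
In Python, from workcell import ctrl, imaging gives the robot as it stands. The module is installed in compiled form; this text tells all that it offers.
- The arm moves only by the shell command python3 -m pendant 'ROWS'. ROWS is JSON, a list of rows, each an object with "turn": the turn, a rotation vector about the world's x, y, z in rad, a list of three; "dp": the shift along the world's x, y, z in m, a list of three; "claw": the finger opening in m, from 0 to 0.0878. A call has 1 to 8 rows; each row is the pose to reach, as a shift and turn from the pose commanded when the call began; what a row does not reach only later rows make up. A row lasts 1/10 s, in which the tool goes at most 50 mm and 8.59 degrees, less where a joint would pass 70% of its speed; a pose out of reach is approached as far as the arm can. A call with a gripper value outside its range is refused whole. The fingers move at their own pace and stop on an object; the grip force is fixed at half the most. Time passes only in rows, so rows that repeat a pose let the fingers close. It gives the time, the measured TCP pose, the force and the opening at its end, in the units of the state.
- ctrl.get_obs(): the state, without advancing time (a new reading comes with each control period).
- imaging.get_image(name): name is "scene" or "top"; returns a dict with "pixels" (420x560x3 uint8, blue, green, red), "fov_y" (degrees; the focal length in pixels is half the picture's height over the tangent of half this angle, whatever the lens; pixels are square), "cx", "cy" (the principal point, pixels), "xyz" and "rotation" of the camera in the world. Camera axes: x right, y up, looking along -z (the intrinsics and any distortion apply to the point x, -y, -z); pixel columns grow to the right and rows downward; lengths in mm; the calibration is good to about 2 mm. A picture is of the moment at which its call begins. There is no depth.
- ctrl.close_job(): hands the job in, once; it reports no verdict.
The state is a dict: "t": time; "qpos": joint angles; "qvel": joint speeds; "joint_torque": joint torques, N m; "ee_pos": TCP position; "orientation": TCP orientation; "ft_force": force on the tool from outside, world axes, zero at the start; "moment": the same for the moment, N m; "width": finger opening in mm.
Only numpy, scipy, OpenCV 4.12 (cv2) and the standard library are available. Lean on these libraries where they do the work, as an engineer would, in place of code of your own. Each camera call takes 0.05 s, during which the arm holds its last target.

## Working session

There is one attempt and no reset: what is moved stays moved. The work goes in short steps, Python scripts to look and compute and a shell command to move; the robot and the scene stay as the last step left them, time stands still between calls to the robot, and variables do not carry over. Pictures are saved under pics/ and viewed, and the job is handed in when it is done.

```bash
mkdir -p pics; python3 - <<'E'
from workcell import ctrl, imaging
import cv2
print(ctrl.get_obs())
for n in("scene","top"):
    d=imaging.get_image(n); cv2.imwrite(f"pics/{n}0.png",d["pixels"]); print({k:v for k,v in d.items() if k!="pixels"})
E
```

```text
{'t': 0.0, 'qpos': array([-1.32701321e+00,  4.23868287e-01,  1.63068567e+00,  4.29237259e-05,
        1.08859380e+00, -1.89909538e-02]), 'qvel': array([ 0.00132772, -0.00150382,  0.001185  ,  0.0004504 ,  0.00060041,
       -0.00074047]), 'joint_torque': array([ 2.65802788e-03, -5.44619286e+01, -2.73671150e+01,  6.46269880e-02,
        2.27436551e-02, -9.62863146e-05]), 'ee_pos': array([ 162.25736686, -602.99352946,  221.88626325]), 'orientation': array([-3.11298358e+00, -4.11343978e-01,  2.14536789e-04]), 'ft_force': array([ 0.22647389,  0.16018155, -0.07775524]), 'moment': array([ 0.00247202,  0.02641423, -0.02339832]), 'width': 87.5354955440217}
{'fov_y': 43.05196657713922, 'cx': 282.6934949949345, 'cy': 208.83003347207693, 'xyz': array([ 949.5785023 ,  666.75714383, 1530.38923757]), 'rotation': array([0.19082226, 0.6731239 , 2.53062782])}
{'fov_y': 46.20640112261351, 'cx': 282.51783070033446, 'cy': 211.27088290684705, 'xyz': array([ 354.28442117,  -47.74549693, 1658.47020402]), 'rotation': array([ 0.11202878, -0.09452128, -1.55992486])}
```

View pics/scene0.png

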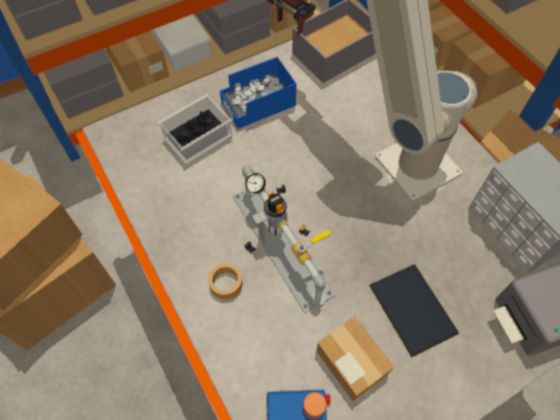

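View pics/top0.png

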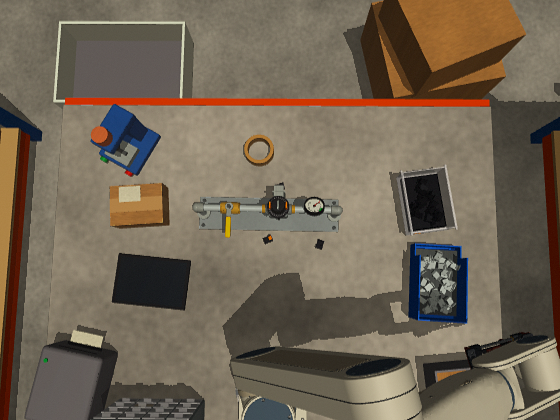

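```bash
python3 - <<'E'
import cv2
a=cv2.imread("pics/top0.png")[170:260,180:350]; b=cv2.imread("pics/scene0.png")[150:310,220:350]
cv2.imwrite("pics/topz.png",cv2.resize(a,None,fx=4.7,fy=4.7,interpolation=cv2.INTER_CUBIC))
cv2.imwrite("pics/scz.png",cv2.resize(b,None,fx=3.7,fy=3.7,interpolation=cv2.INTER_CUBIC))
E
```

```text
(no output)
```

View pics/topz.png

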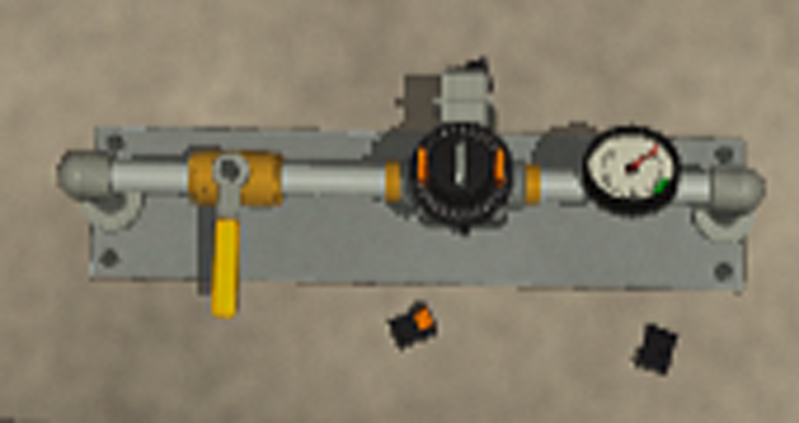

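View pics/scz.png

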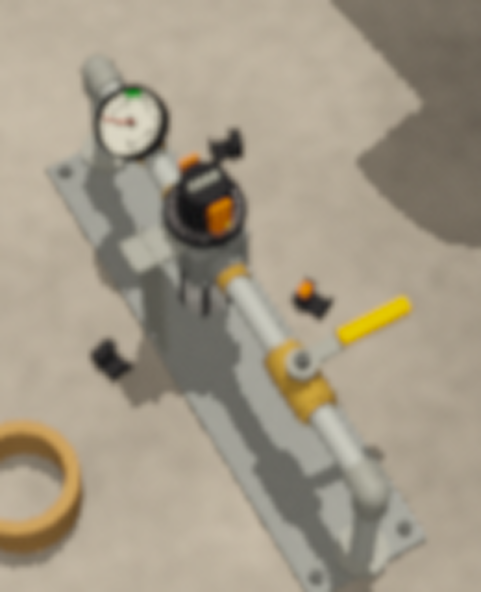

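```bash
cat > h.py <<'E'
import numpy as np
from scipy.spatial.transform import Rotation as R
C={"scene":(43.05196657713922,282.6934949949345,208.83003347207693,[949.5785023,666.75714383,1530.38923757],[0.19082226,0.6731239,2.53062782]),
"top":(46.20640112261351,282.51783070033446,211.27088290684705,[354.28442117,-47.74549693,1658.47020402],[0.11202878,-0.09452128,-1.55992486])}
def ray(c,u,v):
    f,cx,cy,p,r=C[c]; F=210/np.tan(np.radians(f)/2)
    return np.array(p),R.from_rotvec(r).apply([(u-cx)/F,-(v-cy)/F,-1])
def atz(c,u,v,z):
    p,d=ray(c,u,v); return (p+d*(z-p[2])/d[2]).round(1)
def proj(c,P):
    f,cx,cy,p,r=C[c]; F=210/np.tan(np.radians(f)/2)
    q=R.from_rotvec(r).inv().apply(np.array(P)-p); return np.array([cx+F*q[...,0]/-q[...,2],cy-F*q[...,1]/-q[...,2]]).T
E
python3 - <<'E'
from h import *
zt=lambda x,y:(180+(x+.5)/4.7-.5,170+(y+.5)/4.7-.5)
zs=lambda x,y:(220+(x+.5)/3.7-.5,150+(y+.5)/3.7-.5)
P=lambda n,t,s,z:print(n,atz("top",*zt(*t),z) if t else '',atz("scene",*zs(*s),z) if s else '')
P("pivot",(231,170),(302,361),188)
P("handle end",(224,316),(407,303),188)
P("handle start",(229,220),(343,337),188)
P("knobtop",(460,160),(204,180),227)
P("tabL",(421,150),(219,202),226)
P("tabR",(500,150),(189,160),226)
P("collar",(463,175),(205,208),188)
P("pipe elbowL",(85,172),(370,475),145)
P("elbowR",(738,187),(100,72),145)
for n,t,s in (("c1",(95,127),(66,172)),("c2",(745,290),(0,0)),("c3",(92,278),(425,543)),("gauge",(632,168),(131,122))):
    P(n,t,s,12 if n!="gauge" else 200)
E
```

```text
pivot [564.4 132.2 188. ] [569.4 139.7 188. ]
handle end [470.4 134.4 188. ] [474.2 138.7 188. ]
handle start [532.1 132.7 188. ] [532.  138.3 188. ]
knobtop [566.3 -15.9 227. ] [564.4 -15.1 227. ]
tabL [572.6   8.7 226. ] [564.1   7.2 226. ]
tabR [572.9 -40.8 226. ] [565.  -37.2 226. ]
collar [562.3 -17.  188. ] [565.1 -12.9 188. ]
pipe elbowL [568.5 234.2 145. ] [563.1 230.  145. ]
elbowR [ 561.8 -197.6  145. ] [ 562.2 -194.9  145. ]
c1 [620.2 252.8  12. ] [ 603.6 -198.    12. ]
c2 [ 505.9 -215.3   12. ] [ 567.1 -398.    12. ]
c3 [510.8 251.5  12. ] [519.6 260.8  12. ]
gauge [ 566.  -124.8  200. ] [ 579.4 -105.8  200. ]
```

```bash
cat > fit.py <<'E'
from h import *
from scipy.optimize import least_squares
zt=lambda x,y:(180+(x+.5)/4.7-.5,170+(y+.5)/4.7-.5)
zs=lambda x,y:(220+(x+.5)/3.7-.5,150+(y+.5)/3.7-.5)
# station coords: s along pipe toward +y from pivot, r toward robot
obs=[("top",zt(224,317),(0,96,188)),("top",zt(229,220),(0,32,188)),
("scene",zs(407,303),(0,96,186)),("scene",zs(342,337),(0,32,188)),
("top",zt(421,166),(-150+26,0,226)),("top",zt(500,168),(-150-26,0,226)),
("scene",zs(217,202),(-150+27,0,226)),("scene",zs(189,159),(-150-27,0,226)),
("top",zt(340,178),(-75,0,151)),("top",zt(150,176),(50,0,151)),("top",zt(560,183),(-220,0,151)),
("scene",zs(253,303),(-75,0,151)),("scene",zs(342,450),(50,0,151))]
def world(p,P):
    x,y,a=p; P=np.array(P,float); s,r,z=P.T
    return np.stack([x-s*np.sin(a)-r*np.cos(a), y+s*np.cos(a)-r*np.sin(a), z],-1)
def res(q):
    out=[]
    for i,(c,uv,P) in enumerate(obs):
        d=(proj(c,world(q[:3],P))-uv)+(q[3:5] if c=="top" else q[5:7])
        if i>=8: # pipe mids: only perpendicular
            u=proj(c,world(q[:3],np.add(P,[10,0,0])))-proj(c,world(q[:3],P)); u/=np.linalg.norm(u); d=np.array([0,d[0]*-u[1]+d[1]*u[0]])
        out+=list(d)
    return np.array(out+list(np.array(q[3:7])))
s=least_squares(res,[566,136,0,0,0,0,0],loss="soft_l1")
if __name__=="__main__":
    print(s.x.round(3)); print(res(s.x).reshape(-1,2).round(2))
    print("pivot",world(s.x[:3],(0,0,182)),"grip",world(s.x[:3],(0,70,182)),"knob",world(s.x[:3],(-150,0,215)))
    import cv2
    for c,n,x0,y0,k,w,h in(("top","top0",180,170,4.7,170,90),("scene","scene0",220,150,3.7,130,160)):
        im=cv2.resize(cv2.imread(f"pics/{n}.png")[y0:y0+h,x0:x0+w],None,fx=k,fy=k,interpolation=cv2.INTER_CUBIC)
        def D(P,col,close=True):
            uv=(proj(c,world(s.x[:3],P))+(s.x[3:5] if c=="top" else s.x[5:7])); uv=(uv-[x0,y0]+.5)*k-.5
            cv2.polylines(im,[uv.round().astype(int)],close,col,1)
        D([(8,32,188),(8,96,188),(-8,96,188),(-8,32,188)],(255,0,0))
        t=np.linspace(0,6.28,40)
        D([(-150+20.5*np.cos(a),20.5*np.sin(a),227) for a in t],(255,255,0))
        D([(-150+33.5*np.cos(a),33.5*np.sin(a),188) for a in t],(255,0,255))
        for sg in(1,-1): D([(-150+sg*27,9,226),(-150+sg*27,-9,226),(-150+sg*27,-9,192),(-150+sg*27,9,192)],(0,255,0))
        D([(100,0,151),(-260,0,151)],(0,0,255),False)
        for e in(10,-10):D([(100,e,141),(-260,e,141)],(0,0,255),False)
        cv2.imwrite(f"pics/fit_{c}.png",im)
E
python3 fit.py
```

```text
[ 5.66582e+02  1.34214e+02 -1.90000e-02  3.14000e-01  3.85000e-01
 -1.39000e-01  5.32000e-01]
[[-0.22  0.1 ]
 [-0.37 -0.45]
 [ 0.34 -0.43]
 [-1.31 -0.01]
 [-0.26 -0.22]
 [ 0.6  -0.18]
 [ 1.07  1.61]
 [-0.58 -0.88]
 [ 0.   -0.28]
 [ 0.    0.36]
 [ 0.   -0.45]
 [ 0.    0.27]
 [ 0.   -1.03]
 [ 0.31  0.39]
 [-0.14  0.53]]
pivot [566.58154022 134.21351052 182.        ] grip [496.59415197 135.54222602 182.        ] knob [563.73429272 -15.75946432 215.        ]
```

View pics/fit_top.png

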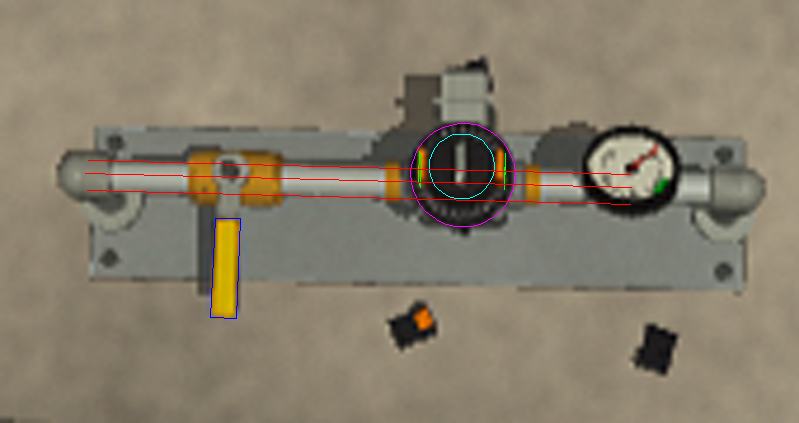

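View pics/fit_scene.png

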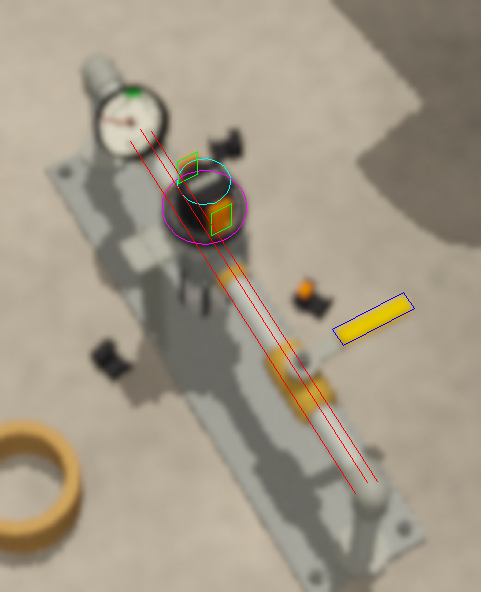

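```bash
cat > dial.py <<'E'
from fit import *
import cv2,sys
def rect(c,img,ctr,shift,tag):
    a=s.x[2]; n=R.from_euler('z',a).apply([np.sin(.5),0,np.cos(.5)]); u=R.from_euler('z',a).apply([0,-1,0]); v=np.cross(n,u) # u right(-y), v up(+x)
    k=8
    g=np.array([[ctr+u*(i-200)/k*1.3*1.0+v*-(j-200)/k*1.3 for i in range(400)] for j in range(400)])
    uv=proj(c,g.reshape(-1,3)).reshape(400,400,2)+shift
    m=uv.astype(np.float32)
    o=cv2.remap(img,m[...,0],m[...,1],cv2.INTER_CUBIC); cv2.imwrite(f"pics/dial_{c}_{tag}.png",o)
    # polar
    f=o.astype(float); B,G,Rr=f[...,0],f[...,1],f[...,2]
    yy,xx=np.mgrid[:400,:400]; X=(xx-200)/k*1.3; Y=-(yy-200)/k*1.3; rad=np.hypot(X,Y); th=np.arctan2(Y,X)
    red=np.clip(Rr-np.maximum(G,B)-25,0,None)*(rad>8)*(rad<24); gr=np.clip(G-np.maximum(Rr,B)-25,0,None)*(rad>15)*(rad<30)
    ang=lambda w:np.angle((w*np.exp(1j*th)).sum())
    spread=th[gr>gr.max()*.5]; 
    print(c,"needle",ang(red).round(3),"band",ang(gr).round(3),"cw needle->band",((ang(red)-ang(gr))%(2*np.pi)).round(3), "band r",(rad*gr).sum()/gr.sum())
def center():
    p1,d1=ray("top",*(np.array(zt(632,168))-s.x[3:5])); p2,d2=ray("scene",*(np.array(zs(131,122))-s.x[5:7]))
    t=np.linalg.lstsq(np.stack([d1,-d2],1),p2-p1,rcond=None)[0]; A,B=p1+d1*t[0],p2+d2*t[1]; return (A+B)/2,np.linalg.norm(A-B)
if __name__=="__main__":
    c,e=center(); print(c,e,"expected xy",world(s.x[:3],(-260,0,200)))
    tag=sys.argv[1]
    for n in("top","scene"):
        if tag=="0": im=cv2.imread(f"pics/{n}0.png")
        else:
            from workcell import imaging; im=imaging.get_image(n)["pixels"]; cv2.imwrite(f"pics/{n}{tag}.png",im)
        rect(n,im,c,s.x[3:5] if n=="top" else s.x[5:7],tag)
    A=[cv2.imread(f"pics/dial_{n}_{tag}.png") for n in("top","scene")]; cv2.imwrite(f"pics/dial_{tag}.png",np.hstack(A))
E
python3 dial.py 0
```

```text
[ 570.66106056 -124.82628094  170.76040518] 1.80881245193229 expected xy [ 561.64631122 -125.73964586  200.        ]
top needle 0.854 band -0.597 cw needle->band 1.451 band r 23.079142656345784
scene needle 0.79 band -0.66 cw needle->band 1.45 band r 25.21577715134724
```

View pics/dial_0.png

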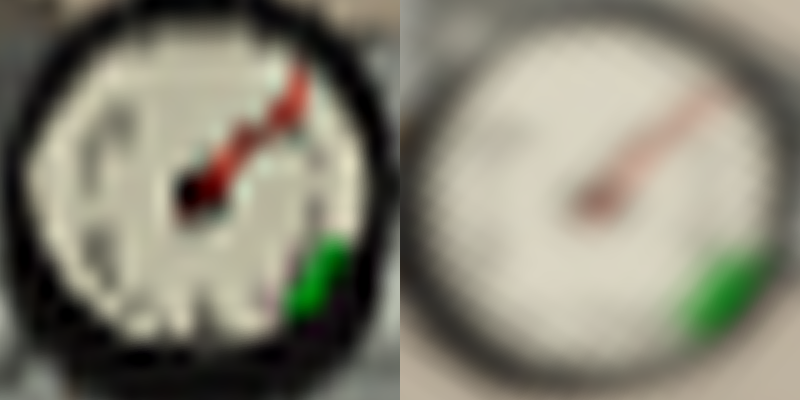

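```bash
python3 -m pendant '[{"dp":[0,0.02,0.04],"turn":[0,0,0],"claw":0},{"dp":[0.02,0.06,0.06],"turn":[0,0,-0.05],"claw":0},{"dp":[0.04,0.1,0.08],"turn":[0,0,-0.1],"claw":0},{"dp":[0.06,0.145,0.08],"turn":[0,0,-0.15],"claw":0},{"dp":[0.08,0.19,0.08],"turn":[0,0,-0.2],"claw":0},{"dp":[0.1,0.235,0.08],"turn":[0,0,-0.25],"claw":0},{"dp":[0.12,0.28,0.08],"turn":[0,0,-0.283],"claw":0},{"dp":[0.14,0.325,0.08],"turn":[0,0,-0.283],"claw":0}]'
```

```text
t: 0.9
ee_pos: [302.5, -276.6, 302.6]
orientation: [-3.141, 0.034, -0.0]
ft_force: [0.6, 0.0, -0.2]
width: 27.3
```

```bash
python3 -m pendant '[{"dp":[0.02,0.045,0],"turn":[0,0,0],"claw":0},{"dp":[0.04,0.09,0],"turn":[0,0,0],"claw":0},{"dp":[0.06,0.135,0],"turn":[0,0,0],"claw":0},{"dp":[0.08,0.18,0],"turn":[0,0,0],"claw":0},{"dp":[0.1,0.225,0],"turn":[0,0,0],"claw":0},{"dp":[0.12,0.27,0],"turn":[0,0,0],"claw":0},{"dp":[0.14,0.315,0],"turn":[0,0,0],"claw":0},{"dp":[0.16,0.36,0],"turn":[0,0,0],"claw":0}]'
```

```text
t: 1.7
ee_pos: [462.6, 83.6, 302.6]
orientation: [3.141, -0.031, 0.0]
ft_force: [0.8, -1.9, -0.1]
width: 0.4
```

```bash
python3 -m pendant '[{"dp":[0.0286,0.02,-0.02],"turn":[0,0,0],"claw":0},{"dp":[0.0286,0.02,-0.06],"turn":[0,0,0],"claw":0},{"dp":[0.0286,0.02,-0.1],"turn":[0,0,0],"claw":0},{"dp":[0.0286,0.02,-0.13],"turn":[0,0,0],"claw":0},{"dp":[0.0286,0.02,-0.13],"turn":[0,0,0],"claw":0}]'; python3 - <<'E'
from workcell import imaging
import cv2,numpy as np
a=imaging.get_image("top")["pixels"][160:260,180:350]; b=imaging.get_image("scene")["pixels"][150:310,220:350]
cv2.imwrite("pics/a1.png",np.hstack([cv2.resize(a,(510,300)),cv2.resize(b,(244,300))]))
E
```

```text
t: 2.2
ee_pos: [487.8, 101.0, 168.9]
orientation: [3.14, -0.031, -0.013]
ft_force: [-0.5, 0.1, 0.2]
width: 0.2
```

View pics/a1.png

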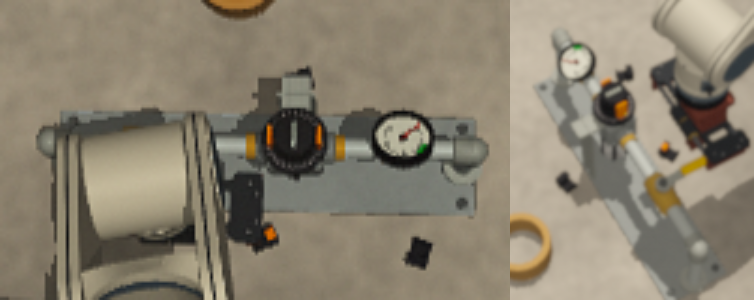

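```bash
python3 -m pendant '[{"dp":[0.002,0.004,0.002],"turn":[0,0,0],"claw":0},{"dp":[0.002,0.007,0.002],"turn":[0,0,0],"claw":0},{"dp":[0.002,0.01,0.002],"turn":[0,0,0],"claw":0},{"dp":[0.002,0.013,0.002],"turn":[0,0,0],"claw":0},{"dp":[0.002,0.013,0.002],"turn":[0,0,0],"claw":0}]'
python3 - <<'E'
from fit import *
from workcell import ctrl
o=ctrl.get_obs(); print(o["ee_pos"],o["ft_force"])
p=np.array(o["ee_pos"][:2]); piv=s.x[:2]; a=s.x[2]
# lever frame now
d=p-piv
print("radial",-(d@[np.cos(a),np.sin(a)]),"lat",d@[-np.sin(a),np.cos(a)])
for ph in np.arange(0,1.56,.1):
    q=piv+R.from_euler('z',-ph).apply([*d,0])[:2]-p; print(ph.round(2),(q/1000).round(4))
E
```

```text
t: 2.8
ee_pos: [493.1, 114.9, 175.1]
orientation: [-3.141, 0.031, -0.001]
ft_force: [-0.2, -0.4, -0.1]
width: 0.5
[493.12301031 114.91753673 175.10601334] [-0.17047983 -0.3730353  -0.13115642]
radial 73.07902563218016 lat -20.686861380669907
0.0 [0. 0.]
0.1 [-0.0016  0.0074]
0.2 [-0.0024  0.015 ]
0.3 [-0.0024  0.0226]
0.4 [-0.0017  0.0301]
0.5 [-0.0003  0.0376]
0.6 [0.0019 0.0448]
0.7 [0.0048 0.0519]
0.8 [0.0084 0.0585]
0.9 [0.0127 0.0648]
1.0 [0.0175 0.0707]
1.1 [0.0229 0.076 ]
1.2 [0.0289 0.0808]
1.3 [0.0352 0.0849]
1.4 [0.042  0.0884]
1.5 [0.049  0.0912]
```

```bash
python3 -m pendant '[{"dp":[-0.0005,0.003,-0.003],"turn":[0,0,-0.04],"claw":0},{"dp":[-0.0016,0.0074,-0.003],"turn":[0,0,-0.1],"claw":0},{"dp":[-0.0021,0.0112,-0.003],"turn":[0,0,-0.15],"claw":0},{"dp":[-0.0024,0.015,-0.003],"turn":[0,0,-0.2],"claw":0},{"dp":[-0.0024,0.019,-0.003],"turn":[0,0,-0.25],"claw":0},{"dp":[-0.0024,0.0226,-0.003],"turn":[0,0,-0.3],"claw":0},{"dp":[-0.002,0.0264,-0.003],"turn":[0,0,-0.35],"claw":0},{"dp":[-0.0017,0.0301,-0.003],"turn":[0,0,-0.4],"claw":0}]'
```

```text
t: 3.6
ee_pos: [490.9, 144.0, 171.6]
orientation: [3.07, -0.657, -0.001]
ft_force: [-0.5, -3.3, -0.0]
width: 0.9
```

```bash
python3 -m pendant '[{"dp":[0.0014,0.0075,0],"turn":[0,0,-0.1],"claw":0},{"dp":[0.0025,0.011,0],"turn":[0,0,-0.15],"claw":0},{"dp":[0.0036,0.0147,0],"turn":[0,0,-0.2],"claw":0},{"dp":[0.005,0.0183,0],"turn":[0,0,-0.25],"claw":0},{"dp":[0.0065,0.0218,0],"turn":[0,0,-0.3],"claw":0},{"dp":[0.0083,0.0251,0],"turn":[0,0,-0.35],"claw":0},{"dp":[0.0101,0.0284,0],"turn":[0,0,-0.4],"claw":0}]'
python3 -m pendant '[{"dp":[0.0021,0.0032,0],"turn":[0,0,-0.05],"claw":0},{"dp":[0.0043,0.0063,0],"turn":[0,0,-0.1],"claw":0},{"dp":[0.0067,0.0093,0],"turn":[0,0,-0.15],"claw":0},{"dp":[0.0091,0.0122,0],"turn":[0,0,-0.2],"claw":0},{"dp":[0.0118,0.0149,0],"turn":[0,0,-0.25],"claw":0},{"dp":[0.0145,0.0175,0],"turn":[0,0,-0.3],"claw":0}]'
```

```text
t: 4.3
ee_pos: [507.0, 147.3, 169.2]
orientation: [-2.86, 1.183, 0.044]
ft_force: [-0.3, -0.5, 0.2]
width: 0.2
t: 4.9
ee_pos: [520.0, 116.0, 152.5]
orientation: [-2.616, 1.449, 0.098]
ft_force: [0.0, -0.4, 0.3]
width: 0.1
```

```bash
python3 - <<'E'
from workcell import ctrl
o=ctrl.get_obs(); print(o)
E
```

```text
{'t': 4.9, 'qpos': array([0.10413134, 0.37517528, 1.9166014 , 0.21802031, 0.82958457,
       2.54050294]), 'qvel': array([-0.18909046,  0.04446184,  0.09602028,  0.26986137, -0.18360606,
        0.00124666]), 'joint_torque': array([ 1.15000248e+00, -4.65044367e+01, -2.23500806e+01,  5.14774444e-02,
        1.83131229e-01, -9.29737900e-03]), 'ee_pos': array([520.01184987, 115.98425537, 152.50588897]), 'orientation': array([-2.61602076,  1.44868374,  0.0983692 ]), 'ft_force': array([ 0.03783445, -0.35629088,  0.27548378]), 'moment': array([ 0.04583793, -0.00295562, -0.01828291]), 'width': 0.130945249086128}
```

```bash
python3 -m pendant '[{"dp":[-0.01,-0.01,0.0],"turn":[0,0,0.15],"claw":0},{"dp":[-0.01,-0.01,0.0],"turn":[0,0,0.3],"claw":0}]'; python3 - <<'E'
from workcell import ctrl
o=ctrl.get_obs(); print(o['qpos'])
E
```

```text
t: 5.1
ee_pos: [508.2, 105.4, 152.2]
orientation: [-2.818, 1.036, 0.134]
ft_force: [0.3, 0.4, 0.2]
width: 0.7
[0.08531319 0.37958619 1.91034362 0.20913302 0.88553868 2.22550725]
```

```bash
cat > ori.py <<'E'
from h import *
from workcell import ctrl
def show():
    o=ctrl.get_obs(); r=R.from_rotvec(o["orientation"]); y=r.as_matrix()[:,1]; z=r.as_matrix()[:,2]
    print("pos",o["ee_pos"].round(1),"f",o["ft_force"].round(1),"m",o["moment"].round(2),"w",round(o["width"],2),"yaw of -toolY",np.degrees(np.arctan2(-y[1],-y[0])).round(2),"z",z.round(3),"q",o["qpos"].round(2),"t",o["t"])
    ax=np.cross(z,[0,0,-1]); n=np.linalg.norm(ax); print("tilt fix turn",(ax/n*np.arcsin(n)).round(4) if n>1e-4 else 0)
if __name__=="__main__": show()
E
python3 ori.py
python3 -m pendant '[{"dp":[0,0,0.02],"turn":[0,0,0.14],"claw":0},{"dp":[0,0,0.06],"turn":[0,0,0.28],"claw":0},{"dp":[0,0,0.1],"turn":[0,0,0.42],"claw":0},{"dp":[0,0,0.12],"turn":[0,0,0.56],"claw":0},{"dp":[0,0,0.12],"turn":[0,0,0.7],"claw":0}]'
python3 ori.py
python3 - <<'E'
from workcell import imaging
import cv2,numpy as np
a=imaging.get_image("top")["pixels"][160:260,180:350]; b=imaging.get_image("scene")["pixels"][150:310,220:350]
cv2.imwrite("pics/a2.png",np.hstack([cv2.resize(a,(510,300)),cv2.resize(b,(244,300))]))
E
```

```text
pos [508.2 105.4 152.2] f [0.3 0.4 0.2] m [ 0.   -0.04  0.02] w 0.71 yaw of -toolY 49.25 z [-0.036  0.158 -0.987] q [0.09 0.38 1.91 0.21 0.89 2.23] t 5.1
tilt fix turn [-0.1589 -0.0365 -0.    ]
t: 5.6
ee_pos: [511.7, 106.6, 276.0]
orientation: [-3.036, 0.005, 0.186]
ft_force: [-0.7, 0.8, 0.5]
width: 0.8
pos [511.7 106.6 276. ] f [-0.7  0.8  0.5] m [ 0.01 -0.09  0.05] w 0.78 yaw of -toolY 89.46 z [-0.122  0.1   -0.987] q [0.12 0.26 1.74 0.12 1.25 1.65] t 5.6
tilt fix turn [-0.1005 -0.1223 -0.    ]
```

View pics/a2.png

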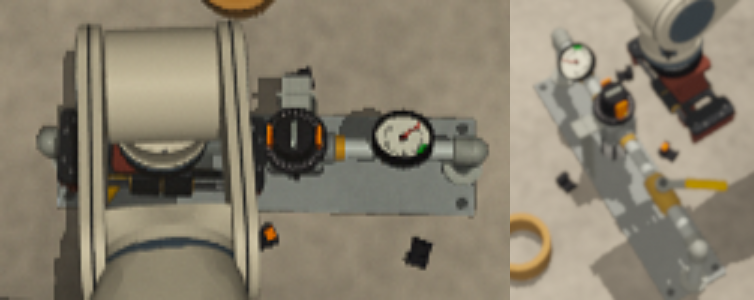

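```bash
python3 -m pendant '[{"dp":[-0.02,-0.02,0],"turn":[-0.1,-0.122,0],"claw":0},{"dp":[-0.02,-0.02,0],"turn":[-0.1005,-0.122,0],"claw":0},{"dp":[-0.02,-0.02,0],"turn":[-0.1005,-0.122,0],"claw":0}]'
python3 ori.py
python3 -m pendant '[{"dp":[0,0,0],"turn":[0,0,0.14],"claw":0},{"dp":[0,0,0],"turn":[0,0,0.28],"claw":0},{"dp":[0,0,0],"turn":[0,0,0.42],"claw":0},{"dp":[0,0,0],"turn":[0,0,0.56],"claw":0},{"dp":[0,0,0],"turn":[0,0,0.7],"claw":0},{"dp":[0,0,0],"turn":[0,0,0.84],"claw":0},{"dp":[0,0,0],"turn":[0,0,0.98],"claw":0},{"dp":[0,0,0],"turn":[0,0,1.12],"claw":0}]'
python3 -m pendant '[{"dp":[0,0,0],"turn":[0,0,0.14],"claw":0},{"dp":[0,0,0],"turn":[0,0,0.28],"claw":0},{"dp":[0,0,0],"turn":[0,0,0.42],"claw":0},{"dp":[0,0,0],"turn":[0,0,0.56],"claw":0},{"dp":[0,0,0],"turn":[0,0,0.7],"claw":0},{"dp":[0,0,0],"turn":[0,0,0.84],"claw":0},{"dp":[0,0,0],"turn":[0,0,0.98],"claw":0},{"dp":[0,0,0],"turn":[0,0,1.12],"claw":0}]'
python3 ori.py
python3 - <<'E'
from workcell import imaging
import cv2,numpy as np
b=imaging.get_image("scene")["pixels"]; cv2.imwrite("pics/s3.png",b)
cv2.imwrite("pics/a3.png",cv2.resize(b[150:310,220:350],None,fx=3.7,fy=3.7,interpolation=cv2.INTER_CUBIC))
E
```

```text
t: 6.0
ee_pos: [488.7, 86.8, 272.3]
orientation: [3.141, -0.017, -0.011]
ft_force: [-0.1, -0.4, 1.2]
width: 0.4
pos [488.7  86.8 272.3] f [-0.1 -0.4  1.2] m [ 0.04  0.01 -0.03] w 0.41 yaw of -toolY 89.37 z [-0.007 -0.    -1.   ] q [0.15 0.18 1.86 0.   1.12 1.73] t 6.0
tilt fix turn [ 0.0001 -0.0073  0.    ]
t: 6.8
ee_pos: [491.1, 86.7, 272.8]
orientation: [2.664, 1.66, -0.006]
ft_force: [0.2, 1.1, -0.4]
width: 0.3
t: 7.6
ee_pos: [491.1, 86.7, 272.8]
orientation: [1.374, 2.819, -0.0]
ft_force: [-0.6, 1.6, -0.1]
width: 0.4
pos [491.1  86.7 272.8] f [-0.6  1.6 -0.1] m [-0.06 -0.16 -0.05] w 0.43 yaw of -toolY -141.97 z [ 0.004 -0.002 -1.   ] q [ 0.15  0.17  1.86 -0.    1.11 -0.51] t 7.6
tilt fix turn [0.0023 0.0045 0.    ]
```

View pics/a3.png

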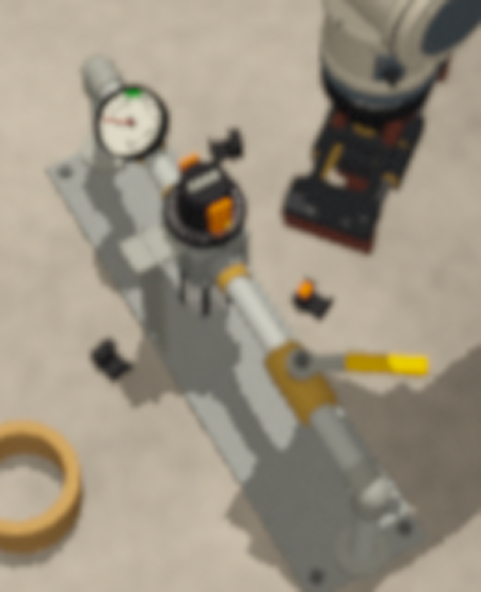

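```bash
python3 - <<'E'
from fit import *
p=atz("scene",*(np.array(zs(428,366))-s.x[5:7]),184)[:2]; q=atz("scene",*(np.array(zs(344,361))-s.x[5:7]),186)[:2]
d=p-s.x[:2]; print(p,np.linalg.norm(d)); e=p-q
for v in (d,e): ang=np.arctan2(v[1],v[0]); ph=(np.pi+s.x[2]-ang); print("phi",ph)
phi0=np.pi+s.x[2]-np.arctan2(d[1],d[0])
def pos(ph,L,r=75): 
    a=s.x[2]-ph; return s.x[:2]+r*np.array([-np.cos(a),-np.sin(a)])+L*np.array([-np.sin(a),np.cos(a)])
print("yaw s dir",90+np.degrees(s.x[2]-phi0))
print("pre",pos(phi0,-36)); p0=pos(phi0,-36)
for L in (-36,-30,-21):print(L,pos(phi0,L)-p0)
for ph in np.arange(phi0,1.53,.1).tolist()+[1.5]: print(round(ph-phi0,3),round(ph,2),pos(ph,-21).round(1),((pos(ph,-21)-pos(phi0,-21))/1000).round(4))
E
```

```text
[487.2 189. ] 96.45200027867621
phi 0.5851130594071599
phi 0.5664077166933534
yaw s dir 55.387857404600055
pre [484.40668522 147.1862976 ]
-36 [0. 0.]
-30 [3.40810907 4.93809605]
-21 [ 8.52027267 12.34524012]
0.0 0.59 [492.9 159.5] [0. 0.]
0.1 0.69 [495.8 166.8] [0.0029 0.0072]
0.2 0.79 [499.4 173.7] [0.0065 0.0141]
0.3 0.89 [503.7 180.2] [0.0108 0.0206]
0.4 0.99 [508.6 186.2] [0.0157 0.0267]
0.5 1.09 [514.1 191.7] [0.0212 0.0322]
0.6 1.19 [520.1 196.7] [0.0272 0.0372]
0.7 1.29 [526.6 201. ] [0.0336 0.0415]
0.8 1.39 [533.4 204.7] [0.0405 0.0452]
0.9 1.49 [540.6 207.6] [0.0477 0.0481]
0.915 1.5 [541.7 208. ] [0.0488 0.0485]
```

```bash
python3 -m pendant '[{"dp":[-0.005,0.03,0],"turn":[0,0,0.14],"claw":0},{"dp":[-0.008,0.059,0],"turn":[0,0,0.28],"claw":0},{"dp":[-0.008,0.059,-0.03],"turn":[0,0,0.3],"claw":0},{"dp":[-0.008,0.059,-0.06],"turn":[0,0,0.3],"claw":0},{"dp":[-0.008,0.059,-0.085],"turn":[0,0,0.3],"claw":0},{"dp":[-0.008,0.059,-0.1],"turn":[0,0,0.3],"claw":0},{"dp":[-0.008,0.059,-0.1],"turn":[0,0,0.3],"claw":0},{"dp":[-0.008,0.059,-0.1],"turn":[0,0,0.3],"claw":0}]'; python3 ori.py
```

```text
t: 8.45
ee_pos: [482.6, 145.6, 172.9]
orientation: [0.946, 2.99, -0.0]
ft_force: [-0.3, -0.0, 0.5]
width: 0.5
pos [482.6 145.6 172.9] f [-0.3 -0.   0.5] m [-0.01 -0.14  0.01] w 0.51 yaw of -toolY -125.11 z [ 0.005 -0.002 -1.   ] q [ 0.27  0.31  1.94 -0.    0.89 -0.68] t 8.45
tilt fix turn [0.0019 0.0052 0.    ]
```

```bash
python3 -m pendant '[{"dp":[0.004,0.005,0],"turn":[0,0,0],"claw":0},{"dp":[0.007,0.0095,0],"turn":[0,0,0],"claw":0},{"dp":[0.0103,0.0139,0],"turn":[0,0,0],"claw":0},{"dp":[0.0117,0.0175,0],"turn":[0,0,-0.05],"claw":0},{"dp":[0.0132,0.0211,0],"turn":[0,0,-0.1],"claw":0},{"dp":[0.015,0.0245,0],"turn":[0,0,-0.15],"claw":0},{"dp":[0.0168,0.028,0],"turn":[0,0,-0.2],"claw":0},{"dp":[0.019,0.0312,0],"turn":[0,0,-0.25],"claw":0}]'
python3 -m pendant '[{"dp":[0.0021,0.0033,0],"turn":[0,0,-0.05],"claw":0},{"dp":[0.0045,0.0064,0],"turn":[0,0,-0.1],"claw":0},{"dp":[0.007,0.0094,0],"turn":[0,0,-0.15],"claw":0},{"dp":[0.0097,0.0122,0],"turn":[0,0,-0.2],"claw":0},{"dp":[0.0125,0.0149,0],"turn":[0,0,-0.25],"claw":0},{"dp":[0.0154,0.0174,0],"turn":[0,0,-0.3],"claw":0},{"dp":[0.0185,0.0199,0],"turn":[0,0,-0.35],"claw":0}]'; python3 ori.py
```

```text
t: 9.25
ee_pos: [500.8, 176.7, 173.3]
orientation: [1.31, 2.849, -0.004]
ft_force: [-2.6, -2.5, 3.6]
width: 0.9
t: 9.95
ee_pos: [519.0, 196.8, 173.3]
orientation: [1.787, 2.578, -0.005]
ft_force: [-4.2, -1.6, 2.9]
width: 0.8
pos [519.  196.8 173.3] f [-4.2 -1.6  2.9] m [-0.36  0.43  0.05] w 0.77 yaw of -toolY -159.44 z [ 0.002 -0.006 -1.   ] q [ 0.34  0.39  1.82 -0.01  0.93 -0.01] t 9.95
tilt fix turn [0.0057 0.0022 0.    ]
```

Now at about 1.19 rad; the last stretch to about 1.5.

```bash
python3 -m pendant '[{"dp":[0.0032,0.0022,0],"turn":[0,0,-0.05],"claw":0},{"dp":[0.0064,0.0043,0],"turn":[0,0,-0.1],"claw":0},{"dp":[0.0098,0.0062,0],"turn":[0,0,-0.15],"claw":0},{"dp":[0.0133,0.008,0],"turn":[0,0,-0.2],"claw":0},{"dp":[0.0168,0.0096,0],"turn":[0,0,-0.25],"claw":0},{"dp":[0.0205,0.011,0],"turn":[0,0,-0.3],"claw":0},{"dp":[0.0218,0.0114,0],"turn":[0,0,-0.32],"claw":0},{"dp":[0.0218,0.0114,0],"turn":[0,0,-0.32],"claw":0}]'; python3 ori.py
python3 - <<'E'
from workcell import imaging
import cv2,numpy as np
b=imaging.get_image("scene")["pixels"]; cv2.imwrite("pics/s4.png",b)
cv2.imwrite("pics/a4.png",cv2.resize(b[150:310,220:350],None,fx=3.7,fy=3.7,interpolation=cv2.INTER_CUBIC))
E
```

```text
t: 10.75
ee_pos: [541.2, 208.5, 173.1]
orientation: [2.172, 2.263, -0.005]
ft_force: [-2.0, 1.0, 1.5]
width: 0.5
pos [541.2 208.5 173.1] f [-2.   1.   1.5] m [0.12 0.27 0.  ] w 0.45 yaw of -toolY -177.64 z [ 0.002 -0.006 -1.   ] q [ 0.35  0.42  1.77 -0.01  0.95  0.31] t 10.75
tilt fix turn [0.0056 0.0016 0.    ]
```

View pics/a4.png

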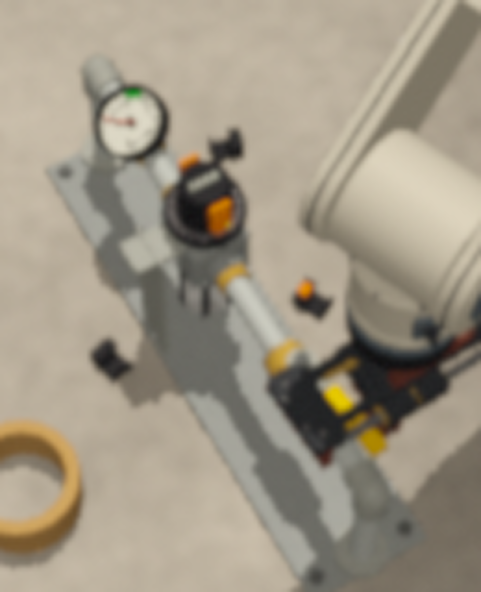

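```bash
python3 -m pendant '[{"dp":[-0.01,0,0],"turn":[0,0,0],"claw":0},{"dp":[-0.03,0,0],"turn":[0,0,0],"claw":0},{"dp":[-0.05,0,0.03],"turn":[0,0,0],"claw":0},{"dp":[-0.07,-0.02,0.07],"turn":[0,0,0.1],"claw":0},{"dp":[-0.08,-0.06,0.11],"turn":[0,0,0.2],"claw":0},{"dp":[-0.08,-0.11,0.12],"turn":[0,0,0.3],"claw":0},{"dp":[-0.08,-0.155,0.12],"turn":[0,0,0.4],"claw":0}]'; python3 ori.py
python3 - <<'E'
from workcell import imaging
import cv2,numpy as np
b=imaging.get_image("scene")["pixels"]; cv2.imwrite("pics/s5.png",b)
cv2.imwrite("pics/a5.png",cv2.resize(b[150:310,220:350],None,fx=3.7,fy=3.7,interpolation=cv2.INTER_CUBIC))
E
```

```text
t: 11.5
ee_pos: [461.6, 54.1, 295.3]
orientation: [1.667, 2.65, 0.002]
ft_force: [0.2, -0.2, -0.1]
width: 0.2
pos [461.6  54.1 295.3] f [ 0.2 -0.2 -0.1] m [-0.03 -0.12  0.02] w 0.25 yaw of -toolY -154.35 z [ 0.01  -0.005 -1.   ] q [ 0.09  0.09  1.9  -0.01  1.14 -0.35] t 11.5
tilt fix turn [0.0046 0.0095 0.    ]
```

View pics/a5.png

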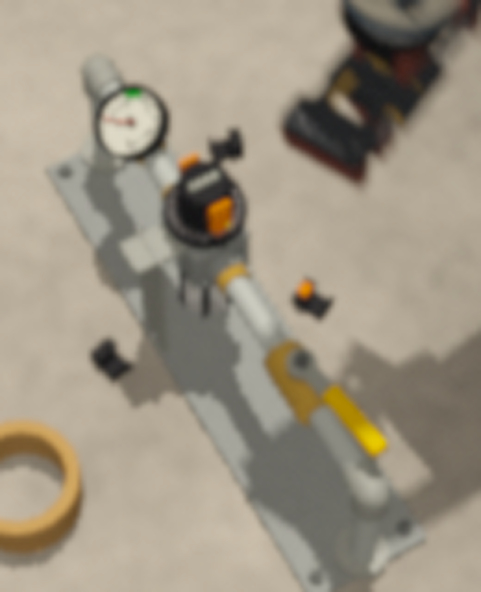

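```bash
python3 - <<'E'
from fit import *
sh=s.x[5:7]
P=lambda x,y,z:atz("scene",*(np.array(zs(x,y))-sh),z)[:2]
p=P(376,450,186);q=P(330,392,188)
for v in (p-s.x[:2],p-q): print(np.linalg.norm(v),np.pi+s.x[2]-np.arctan2(v[1],v[0]))
# expected handle outline image for phi=1.3,1.4,1.5,1.571
for ph in (1.3,1.4,1.5,1.571):
    a=s.x[2]-ph
    for r,l in((32,8),(32,-8),(96,-8),(96,8)):
        w=np.array([*(s.x[:2]+r*np.array([-np.cos(a),-np.sin(a)])+l*np.array([-np.sin(a),np.cos(a)])),188])
        uv=proj("scene",w)+sh; print(ph,((uv-[220,150]+.5)*3.7-.5).round(0),end=' ')
    print()
E
```

```text
93.50255548159645 1.4695675789808644
56.60388679233964 1.4669117432928287
1.3 [324. 390.] 1.3 [339. 376.] 1.3 [402. 431.] 1.3 [387. 445.] 
1.4 [320. 392.] 1.4 [337. 379.] 1.4 [393. 440.] 1.4 [377. 453.] 
1.5 [316. 393.] 1.5 [334. 382.] 1.5 [384. 448.] 1.5 [366. 459.] 
1.571 [313. 394.] 1.571 [332. 384.] 1.571 [377. 453.] 1.571 [358. 463.]
```

```bash
python3 - <<'E'
from fit import *
import cv2
from workcell import imaging
im=imaging.get_image("top")["pixels"]; cv2.imwrite("pics/t5.png",im)
def mask(im):
    h=cv2.cvtColor(im,cv2.COLOR_BGR2HSV); return ((abs(h[...,0].astype(int)-26)<4)&(h[...,1]>180)&(h[...,2]>110)).astype(np.uint8)
for c,n in(("scene","scene0"),("scene","s3"),("scene","s5"),("top","top0"),("top","t5")):
    m=mask(cv2.imread(f"pics/{n}.png")); m[:, :200]=0; m[:180]=0;m[300:]=0;m[:,350:]=0
    k,l,st,ce=cv2.connectedComponentsWithStats(m); 
    if k<2: print(n,"none");continue
    i=1+np.argmax(st[1:,4]); yy,xx=np.where(l==i)
    pts=np.stack([xx,yy],1).astype(float); u,S,V=np.linalg.svd(pts-pts.mean(0),full_matrices=False)
    e=V[0]*10; sh=s.x[3:5] if c=="top" else s.x[5:7]
    A=atz(c,*(pts.mean(0)-e-sh),186)[:2];B=atz(c,*(pts.mean(0)+e-sh),186)[:2]; M=atz(c,*(pts.mean(0)-sh),186)[:2]
    v=B-A; d=M-s.x[:2]
    if v@d<0:v=-v
    f=lambda v:(np.pi+s.x[2]-np.arctan2(v[1],v[0]))
    print(n,st[i],"axis phi",f(v)%(2*np.pi),"centroid phi",f(d)%(2*np.pi),np.linalg.norm(d))
E
```

```text
scene0 [312 231  19  12  88] axis phi 0.0013533891233432627 centroid phi 0.02129500058308187 64.2336363081108
s3 [314 246  21   5  82] axis phi 0.5675295016328432 centroid phi 0.6051358891877481 66.02952841783753
s5 [308 255  16  18  98] axis phi 1.4302913958076284 centroid phi 1.4448542231714416 67.27092235715453
top0 [226 217   4  20  79] axis phi 6.245992609670655 centroid phi 0.0026501666746430175 64.09653774244605
t5 [200 206   7   5  31] axis phi 1.4256097357566502 centroid phi 1.448026114958741 78.00624745513082
```

View pics/t5.png

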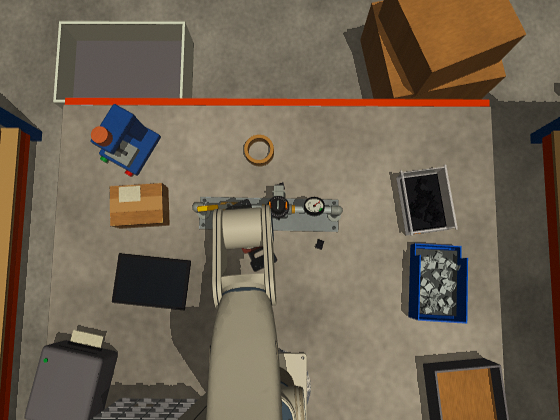

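```bash
python3 -m pendant '[{"dp":[0.01,0.04,0],"turn":[0,0,-0.12],"claw":0},{"dp":[0.02,0.085,0],"turn":[0,0,-0.24],"claw":0},{"dp":[0.03,0.13,0],"turn":[0,0,-0.36],"claw":0},{"dp":[0.045,0.1555,-0.02],"turn":[0,0,-0.416],"claw":0},{"dp":[0.045,0.1555,-0.06],"turn":[0,0,-0.416],"claw":0},{"dp":[0.045,0.1555,-0.1],"turn":[0,0,-0.416],"claw":0},{"dp":[0.045,0.1555,-0.122],"turn":[0,0,-0.416],"claw":0},{"dp":[0.06,0.1555,-0.122],"turn":[0,0,-0.416],"claw":0}]';  python3 ori.py
```

```text
t: 12.4
ee_pos: [516.9, 210.0, 166.5]
orientation: [2.191, 2.249, -0.017]
ft_force: [-1.3, 0.1, -0.2]
width: 0.6
pos [516.9 210.  166.5] f [-1.3  0.1 -0.2] m [-0.02 -0.11 -0.02] w 0.63 yaw of -toolY -178.52 z [-0.006 -0.009 -1.   ] q [ 0.37  0.4   1.82 -0.01  0.93  0.35] t 12.4
tilt fix turn [ 0.0089 -0.0065  0.    ]
```

```bash
python3 -m pendant '[{"dp":[0.008,0,0],"turn":[0,0,0],"claw":0},{"dp":[0.014,0,0],"turn":[0,0,0],"claw":0},{"dp":[0.018,0,0],"turn":[0,0,0],"claw":0},{"dp":[0.021,0,0],"turn":[0,0,0],"claw":0},{"dp":[0.0235,0,0],"turn":[0,0,0],"claw":0},{"dp":[0.026,0,0],"turn":[0,0,0],"claw":0},{"dp":[0.026,0,0],"turn":[0,0,0],"claw":0}]';  python3 ori.py
```

```text
t: 13.1
ee_pos: [547.2, 210.7, 170.9]
orientation: [2.19, 2.245, -0.005]
ft_force: [-2.7, 1.4, 1.5]
width: 0.7
pos [547.2 210.7 170.9] f [-2.7  1.4  1.5] m [0.29 0.38 0.06] w 0.68 yaw of -toolY -178.58 z [ 0.001 -0.006 -1.   ] q [ 0.35  0.43  1.76 -0.01  0.96  0.33] t 13.1
tilt fix turn [0.0057 0.0014 0.    ]
```

```bash
python3 -m pendant '[{"dp":[-0.012,0,0],"turn":[0,0,0],"claw":0},{"dp":[-0.035,0,0.01],"turn":[0,0,0.1],"claw":0},{"dp":[-0.06,-0.01,0.05],"turn":[0,0,0.24],"claw":0},{"dp":[-0.065,-0.03,0.09],"turn":[0,0,0.38],"claw":0},{"dp":[-0.065,-0.06,0.125],"turn":[0,0,0.52],"claw":0},{"dp":[-0.06,-0.1,0.13],"turn":[0,0,0.66],"claw":0.03},{"dp":[-0.06,-0.145,0.13],"turn":[0,0,0.8],"claw":0.066},{"dp":[-0.06,-0.19,0.13],"turn":[0,0,0.94],"claw":0.066}]'
python3 - <<'E'
from fit import *
import cv2
from workcell import imaging
def mask(im):
    h=cv2.cvtColor(im,cv2.COLOR_BGR2HSV); return ((abs(h[...,0].astype(int)-26)<4)&(h[...,1]>180)&(h[...,2]>110)).astype(np.uint8)
for c in("scene",):
    im=imaging.get_image(c)["pixels"]; cv2.imwrite("pics/s6.png",im)
    m=mask(im); m[:, :200]=0; m[:180]=0;m[300:]=0;m[:,350:]=0
    k,l,st,ce=cv2.connectedComponentsWithStats(m); i=1+np.argmax(st[1:,4]); yy,xx=np.where(l==i)
    pts=np.stack([xx,yy],1).astype(float); M=atz(c,*(pts.mean(0)-s.x[5:7]),186)[:2]; d=M-s.x[:2]
    V=np.linalg.svd(pts-pts.mean(0),full_matrices=False)[2]; e=V[0]*10
    v=atz(c,*(pts.mean(0)+e-s.x[5:7]),186)[:2]-atz(c,*(pts.mean(0)-e-s.x[5:7]),186)[:2]
    if v@d<0:v=-v
    print(st[i],[np.pi+s.x[2]-np.arctan2(w[1],w[0]) for w in (v,d)])
E
python3 ori.py
```

```text
t: 13.9
ee_pos: [487.0, 23.6, 301.4]
orientation: [0.948, 2.986, -0.001]
ft_force: [0.8, -0.1, -0.3]
width: 20.8
[307 255  16  19 110] [np.float64(1.5169236868347713), np.float64(1.5128292617603742)]
pos [486.7  18.7 301.1] f [ 0.5 -2.9 -0.1] m [-0.09 -0.1   0.06] w 25.16 yaw of -toolY -124.64 z [ 0.007 -0.006 -1.   ] q [ 0.02  0.12  1.85 -0.01  1.16 -0.95] t 13.95
tilt fix turn [0.0062 0.0071 0.    ]
```

```bash
python3 -m pendant '[{"dp":[0.02,-0.01,0],"turn":[0.006,0.007,0.14],"claw":0.066},{"dp":[0.05,-0.025,0],"turn":[0.006,0.007,0.28],"claw":0.066},{"dp":[0.077,-0.036,0],"turn":[0.006,0.007,0.42],"claw":0.066},{"dp":[0.077,-0.036,0],"turn":[0.006,0.007,0.56],"claw":0.066},{"dp":[0.077,-0.036,-0.02],"turn":[0.006,0.007,0.585],"claw":0.066},{"dp":[0.077,-0.036,-0.04],"turn":[0.006,0.007,0.585],"claw":0.066},{"dp":[0.077,-0.036,-0.04],"turn":[0.006,0.007,0.585],"claw":0.066}]';  python3 ori.py
python3 - <<'E'
from workcell import imaging
import cv2,numpy as np
b=imaging.get_image("scene")["pixels"]; cv2.imwrite("pics/s7.png",b)
cv2.imwrite("pics/a7.png",cv2.resize(b[150:310,220:350],None,fx=3.7,fy=3.7,interpolation=cv2.INTER_CUBIC))
E
```

```text
t: 14.65
ee_pos: [562.3, -10.9, 258.2]
orientation: [-0.057, -3.134, -0.007]
ft_force: [-0.2, -0.1, 0.0]
width: 65.8
pos [562.3 -10.9 258.2] f [-0.2 -0.1  0. ] m [ 0.04 -0.17  0.  ] w 65.83 yaw of -toolY -92.08 z [-0.007  0.004 -1.   ] q [-0.04  0.29  1.73  0.    1.12 -1.58] t 14.65
tilt fix turn [-0.0043 -0.0069 -0.    ]
```

View pics/a7.png

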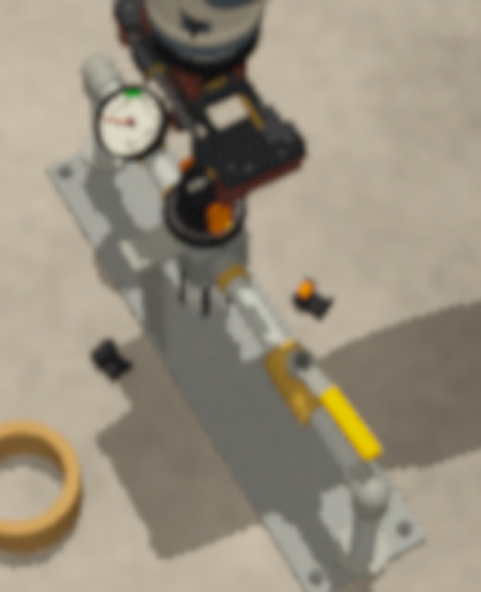

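```bash
python3 -m pendant '[{"dp":[0.002,-0.005,-0.005],"turn":[-0.004,-0.007,0.017],"claw":0.066},{"dp":[0.002,-0.005,-0.015],"turn":[-0.004,-0.007,0.017],"claw":0.066},{"dp":[0.002,-0.005,-0.025],"turn":[-0.004,-0.007,0.017],"claw":0.066},{"dp":[0.002,-0.005,-0.035],"turn":[-0.004,-0.007,0.017],"claw":0.066},{"dp":[0.002,-0.005,-0.035],"turn":[-0.004,-0.007,0.017],"claw":0.066}]';  python3 ori.py
python3 -m pendant '[{"dp":[0,0,-0.01],"turn":[0,0,0],"claw":0.066},{"dp":[0,0,-0.02],"turn":[0,0,0],"claw":0.066},{"dp":[0,0,-0.025],"turn":[0,0,0],"claw":0.066},{"dp":[0,0,-0.025],"turn":[0,0,0],"claw":0.066},{"dp":[0,0,-0.025],"turn":[0,0,0],"claw":0.066}]';  python3 ori.py
```

```text
t: 15.2
ee_pos: [565.3, -15.7, 224.0]
orientation: [0.03, 3.14, 0.002]
ft_force: [0.0, -0.3, 0.2]
width: 66.0
pos [565.3 -15.7 224. ] f [ 0.  -0.3  0.2] m [-0.   -0.13 -0.02] w 66.01 yaw of -toolY -91.08 z [ 0.002  0.001 -1.   ] q [-0.05  0.33  1.76  0.    1.04 -1.6 ] t 15.2
tilt fix turn [-0.0009  0.0016  0.    ]
t: 15.7
ee_pos: [566.5, -15.7, 200.7]
orientation: [0.029, 3.137, 0.001]
ft_force: [0.1, 0.2, -1.0]
width: 65.6
pos [566.5 -15.7 200.7] f [ 0.1  0.2 -1. ] m [ 0.05 -0.12  0.04] w 65.62 yaw of -toolY -91.08 z [ 0.005  0.001 -1.   ] q [-0.05  0.36  1.78  0.    0.99 -1.6 ] t 15.7
tilt fix turn [-0.0008  0.0045  0.    ]
```

```bash
python3 -m pendant '[{"dp":[-0.002,0,-0.002],"turn":[0,0.0045,0],"claw":0.062},{"dp":[-0.002,0,-0.002],"turn":[0,0.0045,0],"claw":0.059},{"dp":[-0.002,0,-0.002],"turn":[0,0.0045,0],"claw":0.057},{"dp":[-0.002,0,-0.002],"turn":[0,0.0045,0],"claw":0.057}]';  python3 ori.py
python3 -m pendant '[{"dp":[0,0,0],"turn":[0,0,0],"claw":0.056},{"dp":[0,0,0],"turn":[0,0,0],"claw":0.056}]';  python3 ori.py
python3 -m pendant '[{"dp":[0,0,0],"turn":[0,0,0],"claw":0.055},{"dp":[0,0,0],"turn":[0,0,0],"claw":0.055}]';  python3 ori.py
```

```text
t: 16.1
ee_pos: [564.5, -15.8, 199.0]
orientation: [0.03, 3.141, 0.001]
ft_force: [0.2, -0.3, -0.2]
width: 57.1
pos [564.5 -15.8 199. ] f [ 0.2 -0.3 -0.2] m [ 0.06 -0.17 -0.01] w 57.07 yaw of -toolY -91.08 z [ 0.001  0.001 -1.   ] q [-0.05  0.36  1.78  0.    0.99 -1.6 ] t 16.1
tilt fix turn [-0.0008  0.0005  0.    ]
t: 16.3
ee_pos: [564.5, -15.8, 198.8]
orientation: [0.03, 3.141, 0.001]
ft_force: [1.1, 0.1, -0.2]
width: 56.1
pos [564.5 -15.8 198.8] f [ 1.1  0.1 -0.2] m [ 0.06 -0.13 -0.02] w 56.09 yaw of -toolY -91.08 z [ 0.     0.001 -1.   ] q [-0.05  0.36  1.78  0.    0.99 -1.6 ] t 16.3
tilt fix turn [-0.0008  0.0003  0.    ]
t: 16.5
ee_pos: [564.5, -15.5, 198.8]
orientation: [0.03, 3.141, 0.002]
ft_force: [0.3, 2.0, 0.7]
width: 55.0
pos [564.5 -15.5 198.8] f [0.3 2.  0.7] m [ 0.36 -0.11  0.04] w 55.03 yaw of -toolY -91.08 z [ 0.     0.001 -1.   ] q [-0.05  0.36  1.78  0.    0.99 -1.6 ] t 16.5
tilt fix turn [-0.0012  0.0002  0.    ]
```

```bash

python3 -m pendant '[{"dp":[0,0.0007,0],"turn":[0,0,0],"claw":0.055},{"dp":[0,0.0007,0],"turn":[0,0,0],"claw":0.055}]';  python3 ori.py
python3 -m pendant '[{"dp":[0,0,0],"turn":[0,0,0],"claw":0.054},{"dp":[0,0,0],"turn":[0,0,0],"claw":0.054}]';  python3 ori.py
python3 -m pendant '[{"dp":[0,0,0],"turn":[0,0,0],"claw":0.053},{"dp":[0,0,0],"turn":[0,0,0],"claw":0.053}]';  python3 ori.py
```

```text
t: 16.7
ee_pos: [564.4, -15.1, 198.7]
orientation: [0.029, 3.141, 0.001]
ft_force: [0.1, -0.0, -0.4]
width: 54.9
pos [564.4 -15.1 198.7] f [ 0.1 -0.  -0.4] m [ 0.07 -0.13  0.  ] w 54.94 yaw of -toolY -91.07 z [ 0.     0.001 -1.   ] q [-0.05  0.36  1.78  0.    0.99 -1.6 ] t 16.7
tilt fix turn [-0.0006  0.0001  0.    ]
t: 16.9
ee_pos: [564.4, -15.0, 198.7]
orientation: [0.03, 3.141, 0.001]
ft_force: [-0.3, 0.8, -0.1]
width: 53.9
pos [564.4 -15.  198.7] f [-0.3  0.8 -0.1] m [ 0.16 -0.12  0.01] w 53.92 yaw of -toolY -91.08 z [ 0.     0.001 -1.   ] q [-0.05  0.36  1.78  0.    0.99 -1.6 ] t 16.9
tilt fix turn [-0.0009  0.      0.    ]
t: 17.1
ee_pos: [564.4, -15.1, 198.8]
orientation: [0.03, 3.141, 0.001]
ft_force: [-1.2, 0.9, 0.1]
width: 53.3
pos [564.4 -15.1 198.8] f [-1.2  0.9  0.1] m [ 0.08 -0.05  0.02] w 53.27 yaw of -toolY -91.08 z [ 0.     0.001 -1.   ] q [-0.05  0.36  1.78  0.    0.99 -1.6 ] t 17.1
tilt fix turn [-0.0007  0.0001  0.    ]
```

```bash

python3 -m pendant '[{"dp":[0,0,0],"turn":[0,0,0],"claw":0.052},{"dp":[0,0,0],"turn":[0,0,0],"claw":0.051},{"dp":[0,0,0],"turn":[0,0,0],"claw":0.051}]';  python3 ori.py
python3 -m pendant '[{"dp":[0,0,0],"turn":[0,0,0],"claw":0.05},{"dp":[0,0,0],"turn":[0,0,0],"claw":0.049},{"dp":[0,0,0],"turn":[0,0,0],"claw":0.049}]';  python3 ori.py
```

```text
t: 17.4
ee_pos: [564.4, -15.1, 198.8]
orientation: [0.03, 3.141, 0.001]
ft_force: [-0.5, -0.1, 1.4]
width: 51.3
pos [564.4 -15.1 198.8] f [-0.5 -0.1  1.4] m [ 0.09 -0.04 -0.  ] w 51.33 yaw of -toolY -91.08 z [ 0.     0.001 -1.   ] q [-0.05  0.36  1.78  0.    0.99 -1.6 ] t 17.4
tilt fix turn [-0.0007  0.0001  0.    ]
t: 17.7
ee_pos: [564.4, -15.1, 198.8]
orientation: [0.03, 3.141, 0.001]
ft_force: [-0.2, 0.4, 2.3]
width: 49.4
pos [564.4 -15.1 198.8] f [-0.2  0.4  2.3] m [ 0.02  0.02 -0.03] w 49.44 yaw of -toolY -91.08 z [ 0.     0.001 -1.   ] q [-0.05  0.36  1.78  0.    0.99 -1.6 ] t 17.7
tilt fix turn [-0.0007  0.0001  0.    ]
```

```bash

python3 -m pendant '[{"dp":[0,0,0],"turn":[0,0,0],"claw":0.048},{"dp":[0,0,0],"turn":[0,0,0],"claw":0.047},{"dp":[0,0,0],"turn":[0,0,0],"claw":0.047}]';  python3 ori.py
python3 -m pendant '[{"dp":[0,0,0],"turn":[0,0,0],"claw":0.046},{"dp":[0,0,0],"turn":[0,0,0],"claw":0.0455},{"dp":[0,0,0],"turn":[0,0,0],"claw":0.0455}]';  python3 ori.py; python3 dial.py 8
```

```text
t: 18.0
ee_pos: [564.4, -15.1, 198.8]
orientation: [0.03, 3.141, 0.001]
ft_force: [-0.3, 0.3, 2.2]
width: 47.2
pos [564.4 -15.1 198.8] f [-0.3  0.3  2.2] m [0.06 0.07 0.05] w 47.21 yaw of -toolY -91.08 z [ 0.     0.001 -1.   ] q [-0.05  0.36  1.78  0.    0.99 -1.6 ] t 18.0
tilt fix turn [-0.0008  0.0001  0.    ]
t: 18.3
ee_pos: [564.4, -15.1, 198.8]
orientation: [0.03, 3.141, 0.001]
ft_force: [-2.0, -0.2, 1.8]
width: 45.7
pos [564.4 -15.1 198.8] f [-2.  -0.2  1.8] m [0.06 0.07 0.04] w 45.74 yaw of -toolY -91.08 z [ 0.     0.001 -1.   ] q [-0.05  0.36  1.78  0.    0.99 -1.6 ] t 18.3
tilt fix turn [-0.0008  0.0002  0.    ]
[ 570.66106056 -124.82628094  170.76040518] 1.80881245193229 expected xy [ 561.64631122 -125.73964586  200.        ]
top needle 0.855 band -0.596 cw needle->band 1.451 band r 23.062385320632014
scene needle 0.784 band -0.556 cw needle->band 1.34 band r 24.729954503899453
```

```bash

python3 -m pendant '[{"dp":[0,0,0],"turn":[0,0,-0.04],"claw":0.0455},{"dp":[0,0,0],"turn":[0,0,-0.08],"claw":0.0455},{"dp":[0,0,0],"turn":[0,0,-0.12],"claw":0.0455},{"dp":[0,0,0],"turn":[0,0,-0.16],"claw":0.0455},{"dp":[0,0,0],"turn":[0,0,-0.2],"claw":0.0455},{"dp":[0,0,0],"turn":[0,0,-0.24],"claw":0.0455},{"dp":[0,0,0],"turn":[0,0,-0.24],"claw":0.0455}]';  python3 ori.py; python3 dial.py 9
```

```text
t: 19.1
ee_pos: [564.4, -15.0, 198.8]
orientation: [0.406, 3.115, 0.001]
ft_force: [-2.3, 1.0, 3.8]
width: 45.7
pos [564.4 -15.  198.8] f [-2.3  1.   3.8] m [ 0.17  0.05 -0.07] w 45.75 yaw of -toolY -104.85 z [ 0.     0.001 -1.   ] q [-0.05  0.36  1.78  0.    0.99 -1.36] t 19.1
tilt fix turn [-0.0008  0.0004  0.    ]
[ 570.66106056 -124.82628094  170.76040518] 1.80881245193229 expected xy [ 561.64631122 -125.73964586  200.        ]
top needle 0.376 band -0.597 cw needle->band 0.974 band r 23.075107467948808
scene needle 0.29 band -0.666 cw needle->band 0.955 band r 25.23644334399963
```

View pics/dial_9.png

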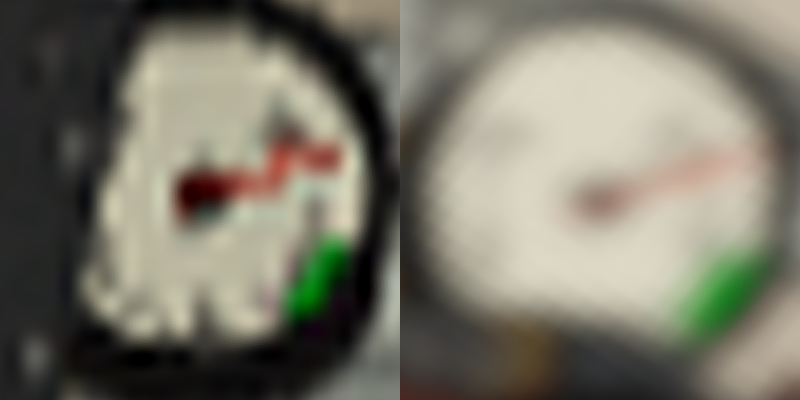

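```bash

python3 -m pendant '[{"dp":[0,0,0],"turn":[0,0,-0.05],"claw":0.0455},{"dp":[0,0,0],"turn":[0,0,-0.1],"claw":0.0455},{"dp":[0,0,0],"turn":[0,0,-0.15],"claw":0.0455},{"dp":[0,0,0],"turn":[0,0,-0.2],"claw":0.0455},{"dp":[0,0,0],"turn":[0,0,-0.25],"claw":0.0455},{"dp":[0,0,0],"turn":[0,0,-0.3],"claw":0.0455},{"dp":[0,0,0],"turn":[0,0,-0.35],"claw":0.0455},{"dp":[0,0,0],"turn":[0,0,-0.35],"claw":0.0455}]';  python3 ori.py; python3 dial.py 10
```

```text
t: 20.0
ee_pos: [564.4, -14.9, 198.8]
orientation: [0.941, 2.997, 0.001]
ft_force: [-0.6, 0.6, 2.3]
width: 45.6
pos [564.4 -14.9 198.8] f [-0.6  0.6  2.3] m [ 0.23  0.11 -0.  ] w 45.6 yaw of -toolY -124.87 z [ 0.001  0.001 -1.   ] q [-0.05  0.36  1.78  0.    0.99 -1.01] t 20.0
tilt fix turn [-0.0008  0.0005  0.    ]
[ 570.66106056 -124.82628094  170.76040518] 1.80881245193229 expected xy [ 561.64631122 -125.73964586  200.        ]
top needle -0.312 band -0.672 cw needle->band 0.36 band r 23.14946640605789
scene needle -0.373 band -0.714 cw needle->band 0.341 band r 25.349387063033564
```

View pics/dial_10.png

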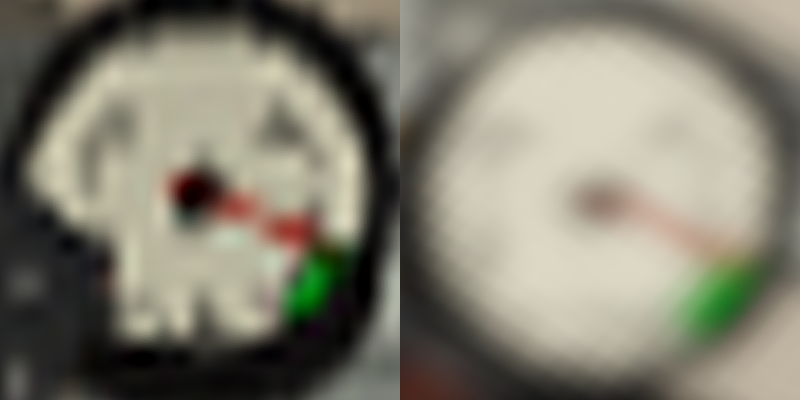

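```bash

python3 -m pendant '[{"dp":[0,0,0],"turn":[0,0,-0.04],"claw":0.0455},{"dp":[0,0,0],"turn":[0,0,-0.04],"claw":0.0465},{"dp":[0,0,0],"turn":[0,0,-0.04],"claw":0.0475},{"dp":[0,0,0],"turn":[0,0,-0.04],"claw":0.0475}]';  python3 ori.py
python3 -m pendant '[{"dp":[0,0,0],"turn":[0,0,0],"claw":0.0478},{"dp":[0,0,0],"turn":[0,0,0],"claw":0.0478}]';  python3 ori.py
```

```text
t: 20.5
ee_pos: [564.4, -15.0, 198.8]
orientation: [1.0, 2.978, 0.001]
ft_force: [-1.6, 1.5, 4.2]
width: 48.0
pos [564.4 -15.  198.8] f [-1.6  1.5  4.2] m [0.34 0.17 0.03] w 48.02 yaw of -toolY -127.12 z [ 0.     0.001 -1.   ] q [-0.05  0.36  1.78  0.    0.99 -0.97] t 20.5
tilt fix turn [-0.0007  0.0005  0.    ]
t: 20.7
ee_pos: [564.4, -15.0, 198.8]
orientation: [1.001, 2.978, 0.001]
ft_force: [-2.1, 1.1, 3.2]
width: 48.4
pos [564.4 -15.  198.8] f [-2.1  1.1  3.2] m [0.36 0.16 0.04] w 48.39 yaw of -toolY -127.15 z [ 0.001  0.001 -1.   ] q [-0.05  0.36  1.78  0.    0.99 -0.97] t 20.7
tilt fix turn [-0.0007  0.0005  0.    ]
```

```bash

python3 -m pendant '[{"dp":[0,0,0],"turn":[0,0,-0.02],"claw":0.0478},{"dp":[0,0,0],"turn":[0,0,-0.04],"claw":0.0478}]';  python3 ori.py
python3 -m pendant '[{"dp":[0,0,0],"turn":[0,0,-0.02],"claw":0.0478},{"dp":[0,0,0],"turn":[0,0,-0.04],"claw":0.0478}]';  python3 ori.py
python3 dial.py 11
```

```text
t: 20.9
ee_pos: [564.5, -14.9, 198.8]
orientation: [1.063, 2.956, 0.001]
ft_force: [-0.6, 1.8, 3.9]
width: 48.1
pos [564.5 -14.9 198.8] f [-0.6  1.8  3.9] m [0.52 0.12 0.11] w 48.06 yaw of -toolY -129.55 z [ 0.001  0.001 -1.   ] q [-0.05  0.36  1.78  0.    0.99 -0.93] t 20.9
tilt fix turn [-0.0007  0.0007  0.    ]
t: 21.1
ee_pos: [564.5, -14.9, 198.8]
orientation: [1.122, 2.934, 0.001]
ft_force: [-1.0, 3.3, 2.5]
width: 47.7
pos [564.5 -14.9 198.8] f [-1.   3.3  2.5] m [0.52 0.04 0.14] w 47.65 yaw of -toolY -131.86 z [ 0.001  0.001 -1.   ] q [-0.05  0.36  1.78  0.    0.99 -0.89] t 21.1
tilt fix turn [-0.0007  0.0007  0.    ]
[ 570.66106056 -124.82628094  170.76040518] 1.80881245193229 expected xy [ 561.64631122 -125.73964586  200.        ]
top needle -0.538 band -0.607 cw needle->band 0.068 band r 23.46167626309912
scene needle -0.641 band -0.718 cw needle->band 0.077 band r 25.81830553528293
```

```bash

python3 -m pendant '[{"dp":[0.0004,0.0004,0],"turn":[0,0,0],"claw":0.0478},{"dp":[0.0004,0.0004,0],"turn":[0,0,0],"claw":0.0478}]';  python3 ori.py
python3 -m pendant '[{"dp":[0,0,0],"turn":[0,0,0],"claw":0.049},{"dp":[0,0,0],"turn":[0,0,0],"claw":0.051},{"dp":[0,0,0],"turn":[0,0,0],"claw":0.054},{"dp":[0,0,0],"turn":[0,0,0],"claw":0.058},{"dp":[0,0,0],"turn":[0,0,0],"claw":0.058}]';  python3 ori.py
python3 dial.py 12
python3 - <<'E'
import cv2,numpy as np
a=cv2.imread("pics/top12.png")[180:230,250:310];b=cv2.imread("pics/scene12.png")[170:240,240:310]
cv2.imwrite("pics/a12.png",np.hstack([cv2.resize(a,(480,400),interpolation=2),cv2.resize(b,(400,400),interpolation=2)])[:, :800])
E
```

```text
t: 21.4
ee_pos: [564.6, -14.8, 198.8]
orientation: [-1.12, -2.935, -0.0]
ft_force: [-1.8, 2.0, 4.2]
width: 47.9
pos [564.6 -14.8 198.8] f [-1.8  2.   4.2] m [ 0.29  0.34 -0.01] w 47.94 yaw of -toolY -131.76 z [ 0.  0. -1.] q [-0.05  0.37  1.78  0.    0.99 -0.89] t 21.4
tilt fix turn [-0.0003  0.      0.    ]
t: 21.9
ee_pos: [564.9, -14.8, 198.6]
orientation: [1.12, 2.935, 0.001]
ft_force: [-0.5, -0.6, 0.2]
width: 58.0
pos [564.9 -14.8 198.6] f [-0.5 -0.6  0.2] m [ 0.   -0.08 -0.03] w 57.97 yaw of -toolY -131.76 z [ 0.001  0.    -1.   ] q [-0.05  0.37  1.78  0.    0.99 -0.89] t 21.9
tilt fix turn [-0.0004  0.0005  0.    ]
[ 570.66106056 -124.82628094  170.76040518] 1.80881245193229 expected xy [ 561.64631122 -125.73964586  200.        ]
top needle -0.558 band -0.6 cw needle->band 0.042 band r 23.54294492039534
scene needle -0.637 band -0.72 cw needle->band 0.083 band r 25.81862496890115
```

View pics/a12.png

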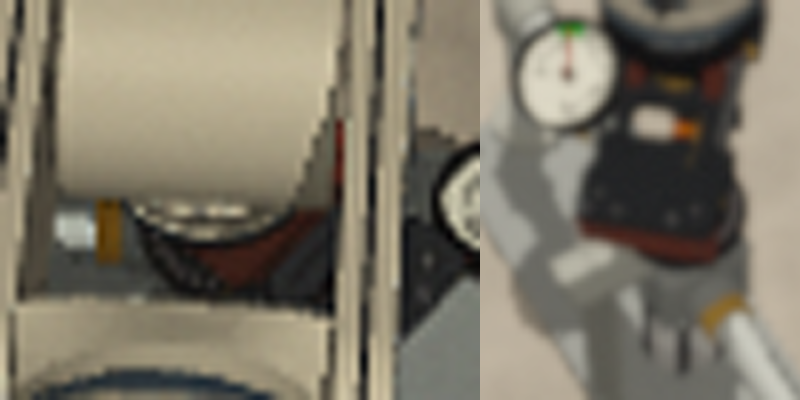

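```bash

python3 -m pendant '[{"dp":[0,0,0],"turn":[0,0,0],"claw":0.055},{"dp":[0,0,0],"turn":[0,0,0],"claw":0.053},{"dp":[0,0,0],"turn":[0,0,0],"claw":0.053}]';  python3 ori.py
python3 -m pendant '[{"dp":[0,0,0],"turn":[0,0,0],"claw":0.052},{"dp":[0,0,0],"turn":[0,0,0],"claw":0.051},{"dp":[0,0,0],"turn":[0,0,0],"claw":0.051},{"dp":[0,0,0],"turn":[0,0,0],"claw":0.051}]';  python3 ori.py
```

```text
t: 22.3
ee_pos: [564.8, -14.7, 198.8]
orientation: [1.12, 2.935, 0.001]
ft_force: [-0.4, 0.6, 0.3]
width: 53.4
pos [564.8 -14.7 198.8] f [-0.4  0.6  0.3] m [ 0.04 -0.2  -0.02] w 53.4 yaw of -toolY -131.76 z [ 0.001  0.001 -1.   ] q [-0.05  0.37  1.78  0.    0.99 -0.89] t 22.3
tilt fix turn [-0.0005  0.0006  0.    ]
t: 22.7
ee_pos: [564.8, -14.6, 198.8]
orientation: [1.119, 2.935, 0.001]
ft_force: [0.4, -0.4, 0.8]
width: 51.1
pos [564.8 -14.6 198.8] f [ 0.4 -0.4  0.8] m [-0.01 -0.1   0.01] w 51.09 yaw of -toolY -131.76 z [ 0.001  0.001 -1.   ] q [-0.05  0.37  1.78  0.    0.99 -0.89] t 22.7
tilt fix turn [-0.0005  0.0006  0.    ]
```

```bash

python3 -m pendant '[{"dp":[0,0,0],"turn":[0,0,-0.03],"claw":0.051},{"dp":[0,0,0],"turn":[0,0,-0.06],"claw":0.051},{"dp":[0,0,0],"turn":[0,0,-0.06],"claw":0.051}]';  python3 ori.py;python3 dial.py 13
```

```text
t: 23.0
ee_pos: [564.8, -14.6, 198.7]
orientation: [1.207, 2.9, 0.001]
ft_force: [-0.4, -0.3, 0.2]
width: 50.8
pos [564.8 -14.6 198.7] f [-0.4 -0.3  0.2] m [ 0.   -0.1  -0.01] w 50.81 yaw of -toolY -135.21 z [ 0.001  0.    -1.   ] q [-0.05  0.37  1.78  0.    0.99 -0.83] t 23.0
tilt fix turn [-0.0005  0.0006  0.    ]
[ 570.66106056 -124.82628094  170.76040518] 1.80881245193229 expected xy [ 561.64631122 -125.73964586  200.        ]
top needle -0.558 band -0.601 cw needle->band 0.043 band r 23.552744400163274
scene needle -0.638 band -0.722 cw needle->band 0.084 band r 25.815221689956303
```

```bash

python3 -m pendant '[{"dp":[0,0,0],"turn":[0,0,0],"claw":0.0500},{"dp":[0,0,0],"turn":[0,0,0],"claw":0.0495},{"dp":[0,0,0],"turn":[0,0,-0.02],"claw":0.0495},{"dp":[0,0,0],"turn":[0,0,-0.02],"claw":0.0495}]';  python3 ori.py
python3 -m pendant '[{"dp":[0,0,0],"turn":[0,0,-0.02],"claw":0.0495},{"dp":[0,0,0],"turn":[0,0,-0.02],"claw":0.0495}]';  python3 ori.py
python3 -m pendant '[{"dp":[0,0,0],"turn":[0,0,-0.02],"claw":0.0495},{"dp":[0,0,0],"turn":[0,0,-0.02],"claw":0.0495}]';  python3 ori.py;python3 dial.py 14
```

```text
t: 23.5
ee_pos: [564.7, -14.8, 198.8]
orientation: [1.237, 2.887, 0.001]
ft_force: [-1.4, -1.6, 1.0]
width: 49.9
pos [564.7 -14.8 198.8] f [-1.4 -1.6  1. ] m [-0.32  0.07  0.11] w 49.91 yaw of -toolY -136.39 z [ 0.  0. -1.] q [-0.05  0.37  1.78  0.    0.99 -0.81] t 23.5
tilt fix turn [-0.0002  0.0004  0.    ]
t: 23.7
ee_pos: [564.8, -14.9, 198.8]
orientation: [1.266, 2.875, 0.001]
ft_force: [0.1, -2.0, -0.5]
width: 49.4
pos [564.8 -14.9 198.8] f [ 0.1 -2.  -0.5] m [-0.49  0.07 -0.  ] w 49.41 yaw of -toolY -137.54 z [ 0.001  0.    -1.   ] q [-0.05  0.37  1.78  0.    0.99 -0.79] t 23.7
tilt fix turn [-0.0001  0.0007  0.    ]
t: 23.9
ee_pos: [564.8, -14.8, 198.8]
orientation: [1.295, 2.862, 0.001]
ft_force: [-0.3, -2.9, 0.5]
width: 49.7
pos [564.8 -14.8 198.8] f [-0.3 -2.9  0.5] m [-0.63  0.05 -0.02] w 49.69 yaw of -toolY -138.7 z [ 0.001  0.    -1.   ] q [-0.05  0.37  1.78  0.    0.99 -0.77] t 23.9
tilt fix turn [-0.0002  0.0007  0.    ]
[ 570.66106056 -124.82628094  170.76040518] 1.80881245193229 expected xy [ 561.64631122 -125.73964586  200.        ]
top needle -0.645 band -0.519 cw needle->band 6.157 band r 23.0330521352632
scene needle -0.686 band -0.589 cw needle->band 6.186 band r 25.876197624252757
```

```bash

python3 -m pendant '[{"dp":[-0.0004,-0.0004,0],"turn":[0,0,-0.02],"claw":0.0495},{"dp":[-0.0004,-0.0004,0],"turn":[0,0,-0.02],"claw":0.0495}]';  python3 ori.py
python3 -m pendant '[{"dp":[0,0,0],"turn":[0,0,-0.02],"claw":0.0495},{"dp":[0,0,0],"turn":[0,0,-0.02],"claw":0.0495}]';  python3 ori.py;python3 dial.py 15
```

```text
t: 24.2
ee_pos: [564.7, -14.9, 198.8]
orientation: [1.323, 2.848, 0.002]
ft_force: [1.6, -0.7, -0.6]
width: 49.7
pos [564.7 -14.9 198.8] f [ 1.6 -0.7 -0.6] m [-0.28 -0.28 -0.03] w 49.74 yaw of -toolY -139.85 z [ 0.001  0.001 -1.   ] q [-0.05  0.36  1.78  0.    0.99 -0.75] t 24.2
tilt fix turn [-0.0008  0.0014  0.    ]
t: 24.4
ee_pos: [564.7, -14.9, 198.8]
orientation: [1.352, 2.835, 0.002]
ft_force: [1.2, -0.4, -0.6]
width: 49.5
pos [564.7 -14.9 198.8] f [ 1.2 -0.4 -0.6] m [-0.14 -0.37  0.02] w 49.52 yaw of -toolY -140.98 z [ 0.001  0.001 -1.   ] q [-0.05  0.36  1.78  0.    0.99 -0.73] t 24.4
tilt fix turn [-0.0006  0.0013  0.    ]
[ 570.66106056 -124.82628094  170.76040518] 1.80881245193229 expected xy [ 561.64631122 -125.73964586  200.        ]
top needle -0.763 band -0.533 cw needle->band 6.053 band r 23.26704467987336
scene needle -0.773 band -0.583 cw needle->band 6.093 band r 25.722723244890084
```

View pics/dial_15.png

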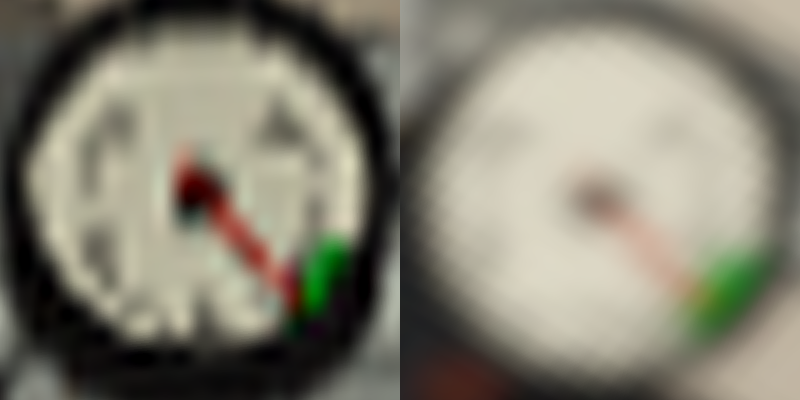

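```bash

python3 -m pendant '[{"dp":[0,0,0],"turn":[0,0,-0.02],"claw":0.0495},{"dp":[0,0,0],"turn":[0,0,-0.02],"claw":0.0495}]';  python3 ori.py;python3 dial.py 16
```

```text
t: 24.7
ee_pos: [564.6, -15.0, 198.8]
orientation: [1.38, 2.822, 0.001]
ft_force: [1.4, -0.4, -0.2]
width: 49.6
pos [564.6 -15.  198.8] f [ 1.4 -0.4 -0.2] m [-0.12 -0.35  0.01] w 49.6 yaw of -toolY -142.12 z [ 0.001  0.    -1.   ] q [-0.05  0.36  1.78  0.    0.99 -0.71] t 24.7
tilt fix turn [-0.0004  0.001   0.    ]
[ 570.66106056 -124.82628094  170.76040518] 1.80881245193229 expected xy [ 561.64631122 -125.73964586  200.        ]
top needle -0.802 band -0.545 cw needle->band 6.026 band r 23.217837874575704
scene needle 0.0 band -0.606 cw needle->band 0.606 band r 25.715655409735547
```

```bash

python3 -m pendant '[{"dp":[0,0,0],"turn":[0,0,-0.015],"claw":0.0495},{"dp":[0,0,0],"turn":[0,0,-0.015],"claw":0.0495}]';  python3 ori.py;python3 dial.py 17
```

```text
t: 25.0
ee_pos: [564.5, -15.1, 198.8]
orientation: [1.401, 2.811, 0.001]
ft_force: [2.5, -0.9, 0.3]
width: 49.5
pos [564.5 -15.1 198.8] f [ 2.5 -0.9  0.3] m [-0.14 -0.38  0.02] w 49.46 yaw of -toolY -142.97 z [ 0.001  0.    -1.   ] q [-0.05  0.36  1.78  0.    0.99 -0.69] t 25.0
tilt fix turn [-0.0004  0.0009  0.    ]
[ 570.66106056 -124.82628094  170.76040518] 1.80881245193229 expected xy [ 561.64631122 -125.73964586  200.        ]
top needle -0.813 band -0.543 cw needle->band 6.013 band r 23.171885204721107
scene needle -0.849 band -0.608 cw needle->band 6.042 band r 25.399422700507568
```

View pics/dial_17.png

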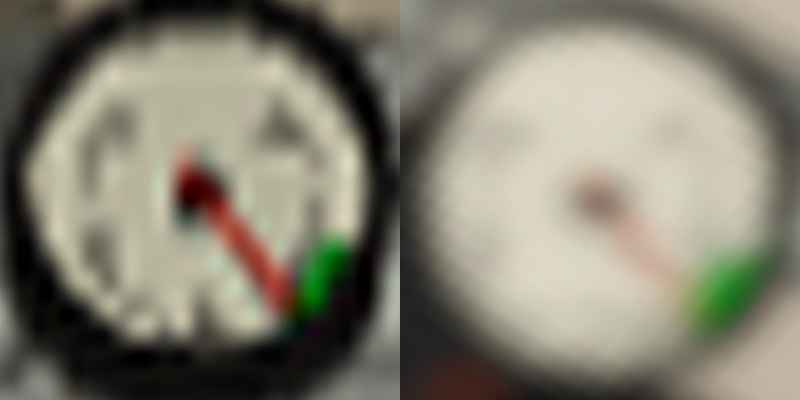

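```bash

python3 -m pendant '[{"dp":[0,0,0],"turn":[0,0,0],"claw":0.056},{"dp":[0,0,0],"turn":[0,0,0.04],"claw":0.058},{"dp":[0,0,0],"turn":[0,0,0.08],"claw":0.058},{"dp":[0,0,0],"turn":[0,0,0.08],"claw":0.058}]';  python3 ori.py
python3 -m pendant '[{"dp":[0,0,0],"turn":[0,0,0],"claw":0.055},{"dp":[0,0,0],"turn":[0,0,0],"claw":0.052},{"dp":[0,0,0],"turn":[0,0,0],"claw":0.052},{"dp":[0,0,0],"turn":[0,0,0],"claw":0.052}]';  python3 ori.py
python3 -m pendant '[{"dp":[0,0,0],"turn":[0,0,-0.05],"claw":0.052},{"dp":[0,0,0],"turn":[0,0,-0.1],"claw":0.052}]';  python3 ori.py
```

```text
t: 25.5
ee_pos: [563.8, -14.9, 198.4]
orientation: [-1.286, -2.865, -0.001]
ft_force: [0.1, 0.1, 0.4]
width: 58.0
pos [563.8 -14.9 198.4] f [0.1 0.1 0.4] m [-0.04 -0.16  0.  ] w 57.97 yaw of -toolY -138.33 z [-0.001  0.001 -1.   ] q [-0.05  0.36  1.79  0.    0.99 -0.78] t 25.5
tilt fix turn [-0.0007 -0.0008 -0.    ]
t: 25.9
ee_pos: [564.2, -14.9, 198.7]
orientation: [-1.287, -2.866, -0.001]
ft_force: [-0.8, 2.7, 0.4]
width: 52.1
pos [564.2 -14.9 198.7] f [-0.8  2.7  0.4] m [ 0.28 -0.04 -0.03] w 52.05 yaw of -toolY -138.36 z [ 0.     0.001 -1.   ] q [-0.05  0.36  1.79  0.    0.99 -0.77] t 25.9
tilt fix turn [-0.0007  0.0002  0.    ]
t: 26.1
ee_pos: [564.5, -15.1, 198.8]
orientation: [1.429, 2.797, 0.001]
ft_force: [0.4, 0.9, -0.6]
width: 52.4
pos [564.5 -15.1 198.8] f [ 0.4  0.9 -0.6] m [ 0.1  -0.13  0.53] w 52.36 yaw of -toolY -144.14 z [ 0.001 -0.    -1.   ] q [-0.05  0.36  1.78  0.    0.99 -0.67] t 26.1
tilt fix turn [0.     0.0008 0.    ]
```

```bash

python3 -m pendant '[{"dp":[0,0,0],"turn":[0,0,0.05],"claw":0.054},{"dp":[0,0,0],"turn":[0,0,0.09],"claw":0.058},{"dp":[0,0,0],"turn":[0,0,0.09],"claw":0.060},{"dp":[0,0,0],"turn":[0,0,0.09],"claw":0.062}]';  python3 ori.py;python3 dial.py 18
```

```text
t: 26.5
ee_pos: [564.3, -15.2, 198.7]
orientation: [1.302, 2.859, 0.001]
ft_force: [-0.2, 0.4, 0.2]
width: 61.9
pos [564.3 -15.2 198.7] f [-0.2  0.4  0.2] m [-0.01 -0.16 -0.02] w 61.95 yaw of -toolY -138.99 z [ 0.  0. -1.] q [-0.05  0.36  1.79  0.    0.99 -0.76] t 26.5
tilt fix turn [-0.0003  0.0005  0.    ]
[ 570.66106056 -124.82628094  170.76040518] 1.80881245193229 expected xy [ 561.64631122 -125.73964586  200.        ]
top needle -0.795 band -0.543 cw needle->band 6.031 band r 23.189997390254316
scene needle -0.83 band -0.603 cw needle->band 6.056 band r 25.72359271921049
```

View pics/dial_18.png

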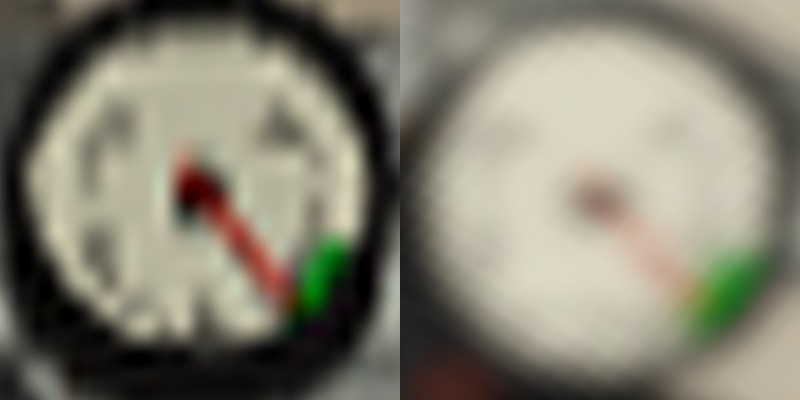

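```bash

python3 -m pendant '[{"dp":[0,0,0],"turn":[0,0,0],"claw":0.057},{"dp":[0,0,0],"turn":[0,0,0],"claw":0.056},{"dp":[0,0,0],"turn":[0,0,0],"claw":0.056}]';  python3 ori.py
python3 -m pendant '[{"dp":[-0.0008,-0.0007,0],"turn":[0,0,0],"claw":0.056},{"dp":[-0.0015,-0.0013,0],"turn":[0,0,0],"claw":0.056},{"dp":[-0.0015,-0.0013,0],"turn":[0,0,0],"claw":0.056}]';  python3 ori.py
python3 -m pendant '[{"dp":[0.0015,0.0013,0],"turn":[0,0,0],"claw":0.056},{"dp":[0.0023,0.002,0],"turn":[0,0,0],"claw":0.056},{"dp":[0.003,0.0026,0],"turn":[0,0,0],"claw":0.056},{"dp":[0.003,0.0026,0],"turn":[0,0,0],"claw":0.056}]';  python3 ori.py
```

```text
t: 26.9
ee_pos: [564.4, -15.0, 198.8]
orientation: [1.301, 2.859, 0.001]
ft_force: [-0.6, 0.7, -1.0]
width: 55.8
pos [564.4 -15.  198.8] f [-0.6  0.7 -1. ] m [-0.01 -0.15 -0.02] w 55.82 yaw of -toolY -138.93 z [ 0.001  0.    -1.   ] q [-0.05  0.36  1.79  0.    0.99 -0.77] t 26.9
tilt fix turn [-0.0004  0.0006  0.    ]
t: 27.2
ee_pos: [563.5, -15.9, 198.9]
orientation: [1.3, 2.858, 0.003]
ft_force: [3.1, 2.7, -0.8]
width: 56.2
pos [563.5 -15.9 198.9] f [ 3.1  2.7 -0.8] m [ 0.67 -0.7   0.09] w 56.2 yaw of -toolY -138.93 z [ 0.002  0.001 -1.   ] q [-0.05  0.36  1.79  0.    0.99 -0.77] t 27.2
tilt fix turn [-0.0012  0.0022  0.    ]
t: 27.6
ee_pos: [565.3, -14.1, 198.6]
orientation: [-1.3, -2.859, 0.001]
ft_force: [-2.0, -1.5, 1.4]
width: 55.9
pos [565.3 -14.1 198.6] f [-2.  -1.5  1.4] m [-0.35  0.24  0.08] w 55.87 yaw of -toolY -138.91 z [-0.001 -0.    -1.   ] q [-0.05  0.37  1.78 -0.    0.99 -0.76] t 27.6
tilt fix turn [ 0.0003 -0.0008  0.    ]
```

```bash

python3 -m pendant '[{"dp":[-0.0013,-0.0011,0],"turn":[0,0,0],"claw":0.06},{"dp":[-0.0013,-0.0011,0],"turn":[0,0,0],"claw":0.066},{"dp":[-0.0013,-0.0011,0],"turn":[0,0,0],"claw":0.068},{"dp":[-0.0013,-0.0011,0.01],"turn":[0,0,0],"claw":0.068},{"dp":[-0.0013,-0.0011,0.04],"turn":[0,0,0],"claw":0.068},{"dp":[-0.0013,-0.0011,0.08],"turn":[0,0,0],"claw":0.068},{"dp":[-0.02,-0.001,0.12],"turn":[0,0,0],"claw":0.068},{"dp":[-0.06,-0.001,0.14],"turn":[0,0,0],"claw":0.068}]'
python3 -m pendant '[{"dp":[-0.04,-0.01,0],"turn":[0,0,0],"claw":0.068},{"dp":[-0.07,-0.04,0],"turn":[0,0,0],"claw":0.068},{"dp":[-0.09,-0.08,0],"turn":[0,0,0],"claw":0.068},{"dp":[-0.1,-0.125,0],"turn":[0,0,0],"claw":0.068},{"dp":[-0.1,-0.17,0],"turn":[0,0,0],"claw":0.068},{"dp":[-0.1,-0.215,0],"turn":[0,0,0],"claw":0.068},{"dp":[-0.1,-0.26,0],"turn":[0,0,0],"claw":0.068},{"dp":[-0.1,-0.3,0],"turn":[0,0,0],"claw":0.068}]'
python3 ori.py; python3 dial.py 20
python3 - <<'E'
import cv2
for n,(y0,y1,x0,x1),k in(("top",(170,260,180,350),4.7),("scene",(150,310,220,350),3.7)):
    cv2.imwrite(f"pics/{n}20z.png",cv2.resize(cv2.imread(f"pics/{n}20.png")[y0:y1,x0:x1],None,fx=k,fy=k,interpolation=2))
E
```

```text
t: 28.4
ee_pos: [508.5, -14.8, 343.0]
orientation: [1.298, 2.854, 0.005]
ft_force: [0.2, -0.6, 0.1]
width: 68.5
t: 29.2
ee_pos: [405.6, -317.0, 339.8]
orientation: [1.301, 2.857, 0.001]
ft_force: [0.6, 0.4, -0.8]
width: 68.1
pos [ 405.6 -317.   339.8] f [ 0.6  0.4 -0.8] m [-0.02 -0.15 -0.03] w 68.14 yaw of -toolY -138.96 z [ 0.002 -0.    -1.   ] q [-0.69  0.13  1.74  0.    1.26 -1.4 ] t 29.2
tilt fix turn [0.0005 0.0019 0.    ]
[ 570.66106056 -124.82628094  170.76040518] 1.80881245193229 expected xy [ 561.64631122 -125.73964586  200.        ]
top needle -0.795 band -0.542 cw needle->band 6.03 band r 23.183027259259543
scene needle -0.825 band -0.608 cw needle->band 6.067 band r 25.935307845727692
```

View pics/top20z.png

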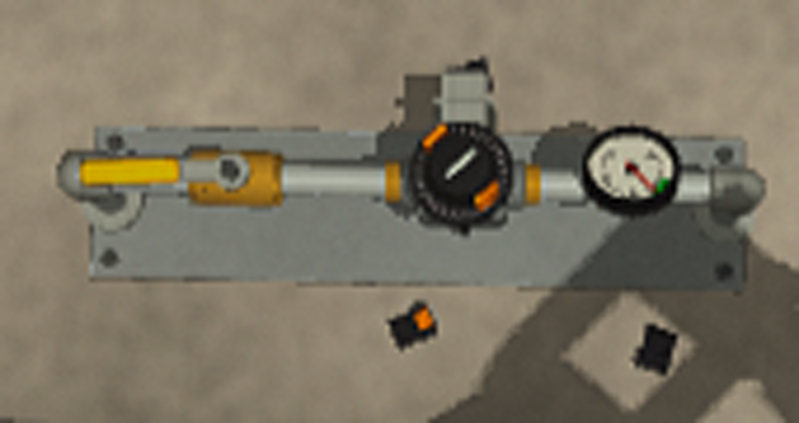

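View pics/scene20z.png

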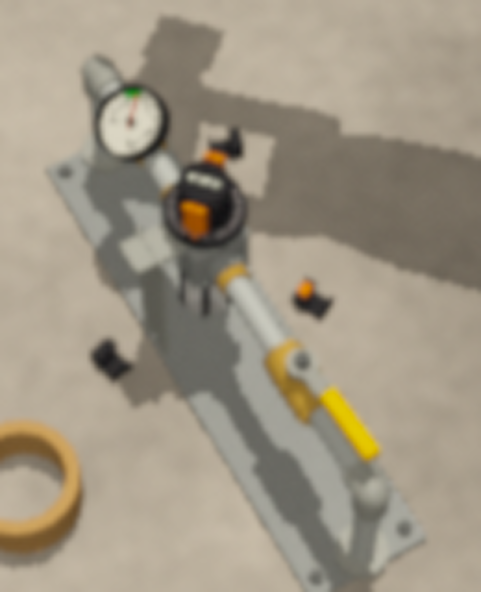

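View pics/dial_20.png

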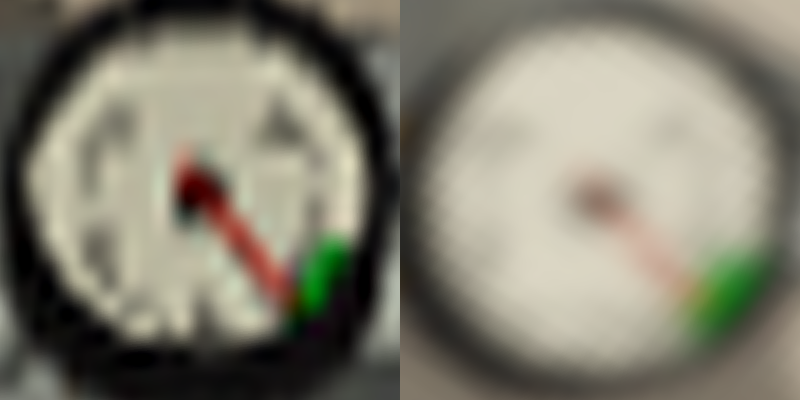

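View pics/top20.png

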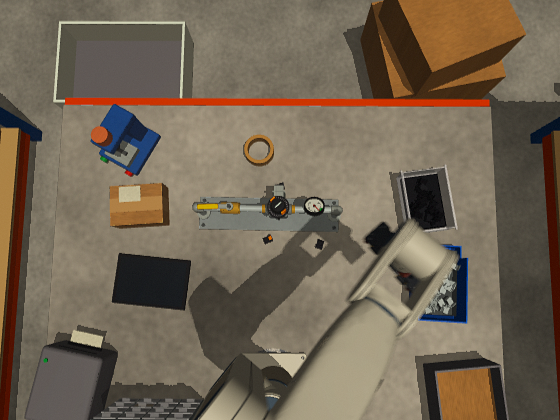

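```bash
cat > chk.py <<'E'
import numpy as np,cv2
from scipy.optimize import least_squares
k=8;yy,xx=np.mgrid[:400,:400]; X=(xx-200)/k*1.3; Y=-(yy-200)/k*1.3; rad=np.hypot(X,Y)
ks={'0':0,'8':0,'9':.2403,'10':.5898,'11':.7117}
for c in("top","scene"):
    def rd(t,col):
        f=cv2.imread(f"pics/dial_{c}_{t}.png").astype(float);B,G,Rr=f[...,0],f[...,1],f[...,2]
        if col=='r': w=np.clip(Rr-np.maximum(G,B)-20,0,None)*(rad>6)*(rad<19)
        else: w=np.clip(G-np.maximum(Rr,B)-20,0,None)*(rad>15)*(rad<31)
        return np.array([(X*w).sum(),(Y*w).sum()])/w.sum()
    P={t:rd(t,'r') for t in list(ks)+['15','17','18','20']}; g=rd('0','g')
    an=lambda p,q:np.arctan2(p[1]-q[1],p[0]-q[0])
    def res(q): return [np.angle(np.exp(1j*(an(P[t],q)-(q[2]-2*v)))) for t,v in ks.items()]+list(np.array(q[:2])*0.01)
    s=least_squares(res,[0,0,.8]); q=s.x
    print(c,"c",q[:2].round(2),"n0",q[2].round(3),"res",np.array(res(q))[:5].round(3),"band",an(g,q).round(3),"center knob",((q[2]-an(g,q))/2).round(3),"|g|",np.hypot(*(g-q[:2])).round(1))
    for t in('11','15','17','18','20'): print(t,"past centre",(an(g,q)-an(P[t],q)).round(3))
    # raw, no centre shift, inner red
    print("raw", (an(g,[0,0])-an(P['20'],[0,0])).round(3))
E
python3 chk.py
```

```text
top c [ 0.07 -0.72] n0 0.935 res [ 0.001  0.002 -0.003 -0.007  0.007] band -0.571 center knob 0.753 |g| 22.3
11 past centre -0.09
15 past centre 0.125
17 past centre 0.18
18 past centre 0.167
20 past centre 0.167
raw 0.184
scene c [0.15 1.23] n0 0.704 res [ 0.004  0.003 -0.018  0.019 -0.008] band -0.7 center knob 0.702 |g| 25.6
11 past centre 0.027
15 past centre 0.162
17 past centre 0.223
18 past centre 0.189
20 past centre 0.187
raw 0.157
```

```bash
python3 -c "
from workcell import ctrl
print(ctrl.close_job())"
```

```text
the job is handed in; nothing more can be done
None
```

I opened the valve, turned the regulator knob until the needle stood inside the green band, let the tabs lock, and handed the job in at about 29 s. No verdict was reported.

**Last checks**
- **Valve lever:** about 1.51 rad in the scene camera. My first push left it near 1.44, close to the 1.4 limit, so I pushed it once more.
- **Needle:** about 0.16 to 0.20 rad past the middle of the band towards the high end, inside the 0.30 limit. The two cameras differ by about 0.03 rad. One rougher reading by eye gave 0.24.
- **Tabs:** after the drop, each finger met a tab within about 1.3 mm of centre with the fingers at 56 mm. That fits faces about 54 mm apart, so I take both as sprung out.
- **Bystanders and robot:** nothing looked moved in the final pictures, by eye. The arm was clear of everything.

**What went less cleanly**
- **Joint 6:** on the first lever push it ran to its 2.54 rad limit, reading 2.5405. The tool tilted and dropped beside the pipe without any notable force. I turned the wrist half a turn and finished from there.
- **Tab load:** the test that showed the knob was locked put about 0.53 N m on the wrist for a moment. A rough estimate is just under 30 N per tab if the load sat on the tab corners. I could not measure that directly.

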